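# Turn the soap slab over against the steel back

## Task

The slab of soap on the wooden board has dried on its cream side; turn it over so that the amber side is up. Push it up against the steel back until it stands on edge there, then bring it over and lay it down gently without letting it slap onto the board. Leave it flat and square on the wood, snug against the foot of the steel back, and leave the other things on the bench where they are.

Things in the scene. Friction and masses are not known exactly. Their poses are not given: they have to be found in the camera images.
- board: Soap board, fixed: wood 310 x 300 x 20 mm with a coved stainless back at its far end. Origin: centre of the wood's underside, on the bench; x points to the back, y along it, z up. The wood's top (20 mm above the bench) is flat from its front edge (x = -155 mm) to the foot of the back (x = 80). No side walls. Soap slides on the steel (friction about 0.3), grips on the wood (0.6).
- back_foot (a point): Middle of the straight line where the steel back rises from the wood: board frame (80, 0, 20) mm; axes as the board's. From here the back, as wide as the board, rises in three flat folds: at 40 degrees from level to 18 mm above the wood, at 59 degrees to 50 mm, at 73 degrees to 85 mm.
- back_rim (a point): Middle of the top of the back's rolled rim (6 mm thick): board frame (131, 0, 108) mm; axes as the board's. Wooden brackets behind the steel reach 70 mm above the wood.
- slab: Loose slab of hard soap, 140 (x) x 115 (y) x 18 (z) mm, 0.3 kg, upper half cream, lower amber. Origin: its very centre; z out of the cream face (up at first). Starts flat on the wood, short of the back. Pushed low at its near 115 mm edge it rides up the steel and ends leaning on the rim, by itself, about 59 degrees from level when its lower edge is at the foot, 40 mm of it clear of the rim.
- brass_pot: Round brass pot, 148 mm across the rim, 70 mm high, standing beside the board. Origin: centre of its underside.
- jug: Frosted plastic measuring jug, 92 mm across, 110 mm high, with a handle to its +y side, standing beside the board. Origin: centre of its underside.
- soap_bar: Amber soap bar, 80 x 55 x 26 mm, lying beside the board. Origin: centre of its underside.
- tin: Round metal tin with a lid, 93 mm across, 52 mm high, standing beside the board. Origin: centre of its underside.
Things that resemble listed ones, but are neither listed nor needed, are in the scene too. Several things have the shape of the slab; the one meant has the colours described above.

How it is judged:
On the way:
1. the slab stands on edge against the steel back, tipped up more than 45 degrees and touching the board (angle between slab's own z axis and vertical between 0.785 and 1.75 rad and contact force between slab and board above 0.3 N and x of slab in the frame of back_foot above -0.06 m), for 0.2 s.
At the end, for the whole second after the job is handed in: the slab lies amber side up, flat (within about 3.5 degrees), on the wood, its 115 mm edge square to the steel back (within about 6 degrees) and within 15 mm of the back's foot, at rest; its centre within 90 mm of the board's centre line (angle between slab's own z axis and vertical above 3.08 rad and x of slab in the frame of back_foot between -0.085 and -0.062 m and y of slab in the frame of back_foot between -0.09 and 0.09 m and angle between the x axis of slab and the x axis of board, either way round below 0.1 rad and linear speed of slab below 0.02 m/s); the robot touches nothing.
It fails at once if the slab slaps down: it turns faster than 8 rad/s, as when its raised edge is dropped from more than about 45 mm (angular speed of slab above 8 rad/s).
It fails at once if the brass pot is moved or tipped (distance of brass_pot from where it was at the start of the episode above 0.03 m or angle between brass_pot's own z axis and vertical above 0.4 rad).
It fails at once if the jug is moved or tipped (distance of jug from where it was at the start of the episode above 0.03 m or angle between jug's own z axis and vertical above 0.4 rad).
It fails at once if the soap bar is moved (distance of soap_bar from where it was at the start of the episode above 0.03 m).
It fails at once if the tin is moved or tipped (distance of tin from where it was at the start of the episode above 0.03 m or angle between tin's own z axis and vertical above 0.4 rad).
It also fails if it takes over 64 s, if anything falls off the work surface, if the arm or the gripper's body presses on something with over 40 N, if the wrist force passes 120 N, or if a joint passes its speed limit or range.

## Robot

A 6-joint arm with a two-finger parallel gripper is mounted at the origin on the work surface. World frame = base frame: x ahead of the robot, y to its left, z up, the work surface at z = 0. Lengths are in m, angles in rad, forces in N, time in s.
With the tool pointing down it reaches from about 0.325 to 0.85 m from the base axis. Payload 4.4 kg.
Tool frame: the origin (TCP) lies on the mounting face of the last link; the fingertips stand 199 mm ahead of it and the grasp point (between the pads) lies 180 mm ahead of it; z points along the fingers, x is the direction in which the jaws open and shut, and the axes are right-handed (so a half turn about z gives the same grasp; the last joint's range is limited). The gripper opens to 94 mm and grips with 3 to 60 N. Pads are 16 mm wide; open, the fingers measure 119 mm over their backs; the gripper's body (75 mm by 177 mm) begins 78 mm behind the grasp point.
Start: joints at [-1.438, 0.207, 1.542, -0, 1.393, -0.15], TCP at [0.16, -0.552, 0.405] pointing down, gripper open.
Joint ranges: [-2.73, 2.73], [-0.86, 2.22], [0.23, 2.46], [-1.11, 4.25], [0.08, 2.63], [-2.82, 2.82]. Speed limits (rad/s): [2.79, 2.79, 3.14, 3.14, 3.14, 3.14].

## Interface

Orientations are given as a rotation vector (axis times angle).
In Python, from plant import env, optics gives the robot as it stands.
- The arm moves only by the tool arm_command, never from a script. Its argument "targets" is a list that holds one entry, the list of rows, each a list of 7 numbers: the shift along the tool's x, y, z in mm, then the turn, a rotation vector about the tool's x, y, z in degrees, then the opening, from 0 (shut) to 1 (fully open). A call has 1 to 20 rows; each row shifts and turns the commanded pose from where the row before left it, along the tool's axes as they then stand; what a row does not reach is not made up. A row lasts 1/12 s, in which the tool goes at most 41.7 mm and 7.16 degrees, less where a joint would pass 70% of its speed; a pose out of reach is approached as far as the arm can. A call is refused whole if a number of a shift passes 41.7 or a number of a turn 7.16, either way. A call with a gripper value outside its range is refused whole. The fingers move at their own pace and stop on an object; the grip force is fixed at half the most. Time passes only in rows, so rows that do not move let the fingers close. It gives the time, the measured TCP pose, the force and the opening at its end, in the units of the state.
- env.state(): the state, without advancing time (a new reading comes with each control period).
- optics.camera(name): name is "side" or "top" or "wrist"; returns (picture, depth): 420x560x3 uint8, red, green, blue; 420x560 float32, m along the optical axis (not along the pixel's ray), 0 where there is no reading.
- optics.get_calibration(name): a dict with "intrinsics" (3x3 intrinsics, pixels), "position" and "orientation" of the camera in the world. Camera axes: x right, y down, z forward; pixel columns grow to the right and rows downward; lengths in m; the calibration is good to about 2 mm. A picture is of the moment at which its call begins: read the wrist's pose just before it. get_calibration takes no time and is no camera call; for the wrist camera it gives the pose at the moment of the call.
- env.job_done(): hands the job in, once; it reports no verdict.
The state is a dict: "time_s": time; "joint_positions": joint angles; "dq": joint speeds; "tau": joint torques, N m; "tool_pos": TCP position; "ee_rot": TCP orientation; "wrist_force": force on the tool from outside, world axes, zero at the start; "torque": the same for the moment, N m; "opening": finger opening in m.
Only numpy, scipy, OpenCV 4.12 (cv2) and the standard library are available. Lean on these libraries where they do the work, as an engineer would, in place of code of your own. Each camera call takes 0.05 s, during which the arm holds its last target.

## Working session

There is one attempt and no reset: what is moved stays moved. The work goes in short steps, Python scripts to look and compute and a tool call to move; the robot and the scene stay as the last step left them, time stands still between calls to the robot, and variables do not carry over. Pictures are saved under pics/ and viewed, and the job is handed in when it is done.

Besides the shell and the picture viewer there is one more tool, called after ">>>" as name(argument=value, ...), one argument or row to a line, values as JSON. arm_command: Moves the arm, as the interface text tells. Its arguments: {"type":"object","properties":{"targets":{"type":"array"}},"required":["targets"]}

```bash
ls; mkdir -p pics; python3 - <<'E'
from plant import env, optics
import cv2,numpy as np
s=env.state();print(s)
for n in ["side","top","wrist"]:
    p,d=optics.camera(n);cv2.imwrite(f"pics/{n}0.png",p[:,:,::-1]);np.save(f"pics/{n}0.npy",d)
    print(n,optics.get_calibration(n))
E
```

```text
pics
{'time_s': 0.0, 'joint_positions': array([-1.43852165e+00,  2.07408834e-01,  1.54296098e+00,  9.47973504e-06,
        1.39347068e+00, -1.50491330e-01]), 'dq': array([ 0.00079263,  0.00016394,  0.00095288,  0.00030186,  0.0002958 ,
       -0.00012884]), 'tau': array([ 2.06324407e-04, -3.70883131e+01, -2.81417835e+01,  6.97715767e-02,
        3.62385542e-02, -1.79156100e-04]), 'tool_pos': array([ 0.16037916, -0.55180246,  0.40349331]), 'ee_rot': array([-2.51101464e+00,  1.88528192e+00,  2.46215006e-03]), 'wrist_force': array([ 0.51209489, -0.16986042,  0.93401211]), 'torque': array([ 0.01859857, -0.03463143,  0.01955103]), 'opening': 0.09400207447936526}
side {'intrinsics': array([[459.93108877,   0.        , 275.66770546],
       [  0.        , 459.93108877, 212.85216132],
       [  0.        ,   0.        ,   1.        ]]), 'position': array([0.04812205, 0.97917242, 0.6770457 ]), 'orientation': array([-0.54830251,  2.47676329, -1.49944606])}
top {'intrinsics': array([[405.07030599,   0.        , 274.86669801],
       [  0.        , 405.07030599, 210.53011024],
       [  0.        ,   0.        ,   1.        ]]), 'position': array([0.40348937, 0.00454311, 1.12376453]), 'orientation': array([-2.21191799,  2.15713632, -0.11048345])}
wrist {'intrinsics': array([[377.44761805,   0.        , 279.54578147],
       [  0.        , 377.44761805, 211.95208495],
       [  0.        ,   0.        ,   1.        ]]), 'position': array([ 0.23385062, -0.5295408 ,  0.38396263]), 'orientation': array([ 2.33736168, -1.75556767, -0.23585838])}
```

View pics/top0.png

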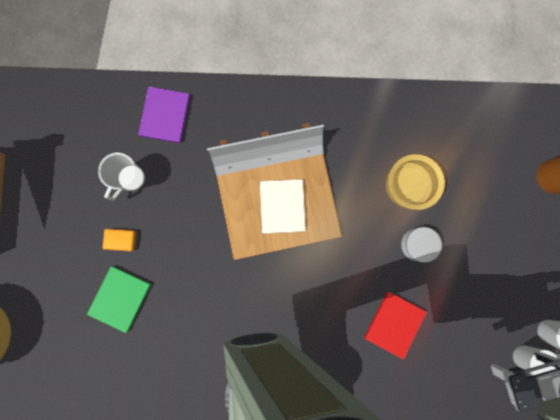

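View pics/side0.png

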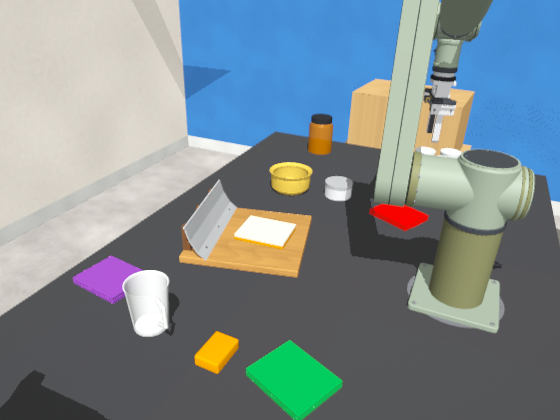

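Candidates shaped like the slab, in the top view: cream at (282,206) on the board, purple (164,114), green (119,299) and red (396,325). The cream one with an amber lower half matches, so I'll check it in a close crop.

```bash
python3 - <<'E'
import cv2,numpy as np
a=cv2.imread("pics/top0.png")[115:270,195:350]
cv2.imwrite("pics/topc.png",cv2.resize(a,None,fx=3.8,fy=3.8,interpolation=cv2.INTER_CUBIC))
a=cv2.imread("pics/side0.png")[170:280,175:325]
cv2.imwrite("pics/sidec.png",cv2.resize(a,None,fx=5,fy=5,interpolation=cv2.INTER_CUBIC))
E
```

```text
(no output)
```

View pics/topc.png

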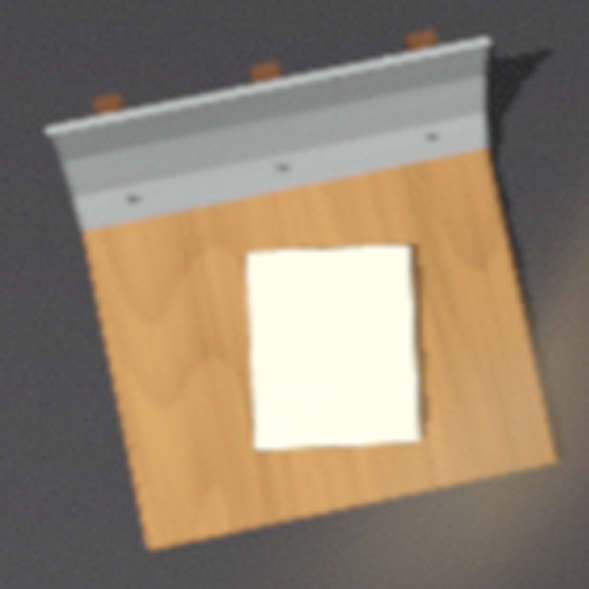

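View pics/sidec.png

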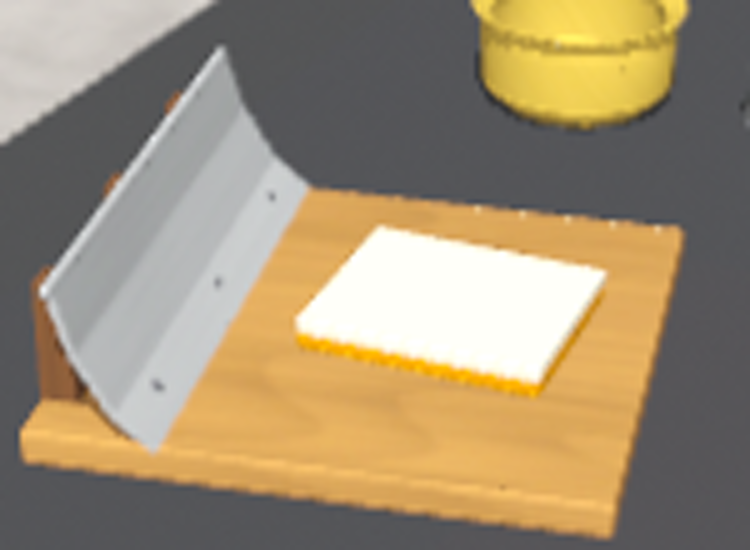

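The crops confirm the choice: the slab on the board has a cream top and amber lower half. Crop corners of the slab are (247,252), (412,245), (420,440) and (256,450). The foot line of the back runs from (83,230) to (487,150).

```bash
cat > h.py <<'E'
import numpy as np,cv2
from scipy.spatial.transform import Rotation as R
from plant import env,optics
def ray(name,u,v,z):
    c=optics.get_calibration(name);K=c["intrinsics"];r=R.from_rotvec(c["orientation"])
    d=r.apply(np.linalg.inv(K)@[u,v,1]);p=c["position"];return p+d*(z-p[2])/d[2]
def proj(name,P):
    c=optics.get_calibration(name);r=R.from_rotvec(c["orientation"]).as_matrix()
    q=(np.atleast_2d(P)-c["position"])@r;q=q@c["intrinsics"].T;return q[:,:2]/q[:,2:]
E
python3 - <<'E'
from h import *
f=lambda u,v,z:ray("top",194.5+(u+.5)/3.8,114.5+(v+.5)/3.8,z)
B=np.array([f(*p,.02) for p in [(83,230),(487,150),(557,463),(148,550)]])
S=np.array([f(*p,.038) for p in [(247,252),(412,245),(420,440),(256,450)]])
for X in (B,S):
    print(X.round(4),[np.linalg.norm(X[i]-X[i-1]).round(4) for i in range(4)],X.mean(0))
    for a,b in((3,0),(2,1),(1,0),(2,3)):
        e=X[b]-X[a];print(np.degrees(np.arctan2(e[1],e[0])))
    # fit
from scipy.optimize import least_squares
def fit(X,L):
    L=np.array(L)
    r=least_squares(lambda q:(q[:2]+L@np.array([[np.cos(q[2]),np.sin(q[2])],[-np.sin(q[2]),np.cos(q[2])]])-X[:,:2]).ravel(),[.4,0,0.1])
    print(r.x,np.degrees(r.x[2]),r.fun.round(4));return r.x
b=fit(B,[(.08,.15),(.08,-.15),(-.155,-.15),(-.155,.15)])
s=fit(S,[(.07,.0575),(.07,-.0575),(-.07,-.0575),(-.07,.0575)])
Rb=R.from_euler('z',b[2]).as_matrix()[:2,:2]
print("slab in board",Rb.T@(s[:2]-b[:2]))
for n,u,v,z in (("pot",415,182,.07),("tin",421,244,.05),("jug",120,177,.1),("bar",119,240,.026)):
    w=ray("top",u,v,z);print(n,w,Rb.T@(w[:2]-b[:2]))
E
```

```text
[[ 0.5922  0.1518  0.02  ]
 [ 0.6592 -0.1401  0.02  ]
 [ 0.4324 -0.1937  0.02  ]
 [ 0.3634  0.0973  0.02  ]] [np.float64(0.2352), np.float64(0.2996), np.float64(0.233), np.float64(0.2991)] [ 0.51180278 -0.02119016  0.02      ]
13.413109226128544
13.291206838879779
102.92868642438695
103.33683041864936
[[ 0.5764  0.0324  0.038 ]
 [ 0.5847 -0.0851  0.038 ]
 [ 0.4457 -0.0934  0.038 ]
 [ 0.4358  0.0221  0.038 ]] [np.float64(0.141), np.float64(0.1178), np.float64(0.1392), np.float64(0.1159)] [ 0.51066544 -0.03100127  0.038     ]
4.156681718382187
3.3838499415075107
94.00049782583916
94.91225176194405
[ 0.54830958 -0.01261673  0.23066468] 13.216112553233813 [-0.0003 -0.0001  0.0013 -0.0002 -0.0007 -0.0004 -0.0003  0.0007]
[ 0.51066544 -0.03100127  0.07067316] 4.049273968834861 [-0.     -0.0011 -0.0001  0.0017 -0.0008  0.0001  0.001  -0.0007]
slab in board [-0.04085028 -0.00929124]
pot [ 0.57960757 -0.37871042  0.07      ] [-0.053229   -0.36355306]
tin [ 0.41690745 -0.40111974  0.05      ] [-0.21674326 -0.3481716 ]
jug [0.56712953 0.38531375 0.1       ] [0.10929821 0.38308845]
bar [0.40798135 0.40577162 0.026     ] [-0.0409577   0.43938969]
```

>>> arm_command(
  targets=[
    [[-20.8, -18.9, 0, 0, 0, 0, 0.64], [-20.8, -18.9, 0, 0, 0, 0, 0.64], [-20.8, -18.9, 0, 0, 0, 0, 0.64], [-20.8, -18.9, 0, 0, 0, 0, 0.64], [-20.8, -18.9, 0, 0, 0, 0, 0.64], [-20.8, -18.9, 0, 0, 0, 0, 0.64], [-20.8, -18.9, 0, 0, 0, 0, 0.64], [-20.8, -18.9, 0, 0, 0, 0, 0.64], [-20.8, -18.9, 0, 0, 0, 0, 0.64], [-20.8, -18.9, 0, 0, 0, 0, 0.64], [-20.8, -18.9, 0, 0, 0, 0, 0.64], [-20.8, -18.9, 0, 0, 0, 0, 0.64], [-20.8, -18.9, 0, 0, 0, 0, 0.64], [-20.8, -18.9, 0, 0, 0, 0, 0.64], [-20.8, -18.9, 0, 0, 0, 0, 0.64], [-20.8, -18.9, 0, 0, 0, 0, 0.64], [-20.8, -18.9, 0, 0, 0, 0, 0.64], [-20.8, -18.9, 0, 0, 0, 0, 0.64], [-20.8, -18.9, 0, 0, 0, 0, 0.64], [-20.8, -18.9, 0, 0, 0, 3.1, 0.64]],
  ],
)

```text
time_s: 1.82
tool_pos: [0.4075, -0.0457, 0.4045]
ee_rot: [2.46, -1.954, -0.0]
wrist_force: [-0.1, -0.2, 0.4]
opening: 0.06
```

```bash
cat >> h.py <<'E'
BO=np.array([0.5483,-0.0126,0.]);BR=R.from_euler('z',13.22,degrees=True)
def toB(p): return BR.inv().apply(np.asarray(p)-BO)*1000
def st(log=True):
    s=env.state();r=R.from_rotvec(s["ee_rot"]);M=(BR.inv()*r).as_matrix()
    print("t",round(s["time_s"],2),"q",s["joint_positions"].round(3).tolist(),"F",s["wrist_force"].round(1),"op",round(s["opening"]*1000,1))
    print("tcpB",toB(s["tool_pos"]).round(1),"tipB",toB(s["tool_pos"]+r.apply([0,0,.199])).round(1),"x",M[:,0].round(3),"y",M[:,1].round(3),"z",M[:,2].round(3))
    if log: open("log.txt","a").write(repr([s["joint_positions"].tolist(),s["tool_pos"].tolist(),s["ee_rot"].tolist()])+"\n")
    return s
def snap(n,f,crop=None,k=1):
    p,d=optics.camera(n);p=p[:,:,::-1]
    if crop: a,b,c,e=crop;p=p[b:e,a:c]
    if k!=1:p=cv2.resize(p,None,fx=k,fy=k,interpolation=cv2.INTER_CUBIC)
    cv2.imwrite("pics/"+f,p);return d
E
python3 -c "
from h import *
st();snap('side','s1.png');snap('wrist','w1.png')"
```

```text
t 1.82 q [-0.324, -0.161, 1.917, -0.0, 1.385, 1.019] F [-0.1 -0.2  0.4] op 60.0
tcpB [-1.446e+02 -1.000e-01  4.045e+02] tipB [-1.447e+02 -1.000e-01  2.055e+02] x [-0.003 -1.    -0.   ] y [-1.     0.003  0.   ] z [-0.  0. -1.]
```

View pics/s1.png

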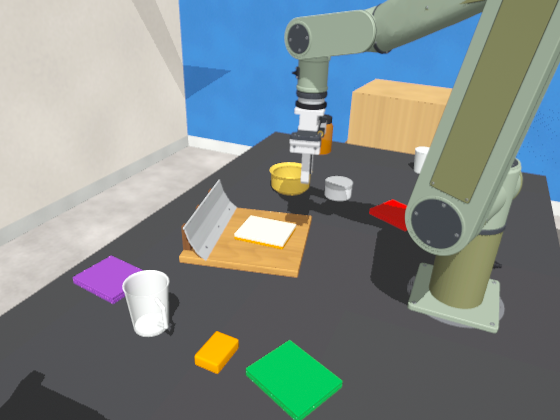

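View pics/w1.png

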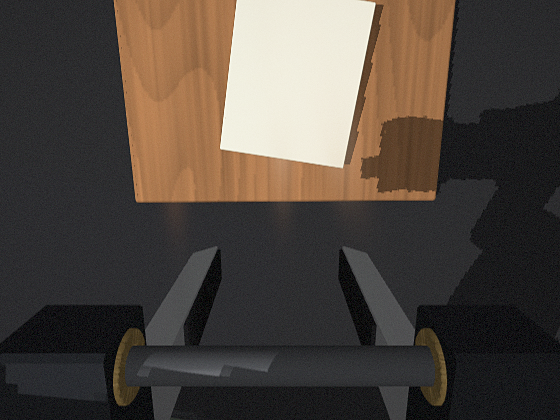

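>>> arm_command(
  targets=[
    [[0, 0, 30, 0, 0, 0, 0.64], [0, 0, 30, 0, 0, 0, 0.64], [0, 0, 30, 0, 0, 0, 0.64], [0, 0, 30, 0, 0, 0, 0.64], [0, 0, 25, 0, 0, 0, 0.64], [0, 0, 20, 0, 0, 0, 0.64], [0, 0, 10, 0, 0, 0, 0.64], [0, 0, 6, 0, 0, 0, 0.64], [0, 0, 0, 0, 0, 0, 0.64]],
  ],
)

```text
time_s: 2.67
tool_pos: [0.4064, -0.0476, 0.2224]
ee_rot: [2.459, -1.953, -0.005]
wrist_force: [-0.7, 0.8, 0.3]
opening: 0.0603
```

```bash
python3 -c "
from h import *
st();snap('side','s2.png',(170,120,350,280),4)"
```

```text
t 2.67 q [-0.329, 0.114, 2.085, -0.0, 0.946, 1.014] F [-0.7  0.8  0.3] op 60.3
tcpB [-146.1   -1.6  222.4] tipB [-146.7   -1.3   23.4] x [-0.002 -1.    -0.001] y [-1.     0.002  0.003] z [-0.003  0.002 -1.   ]
```

View pics/s2.png

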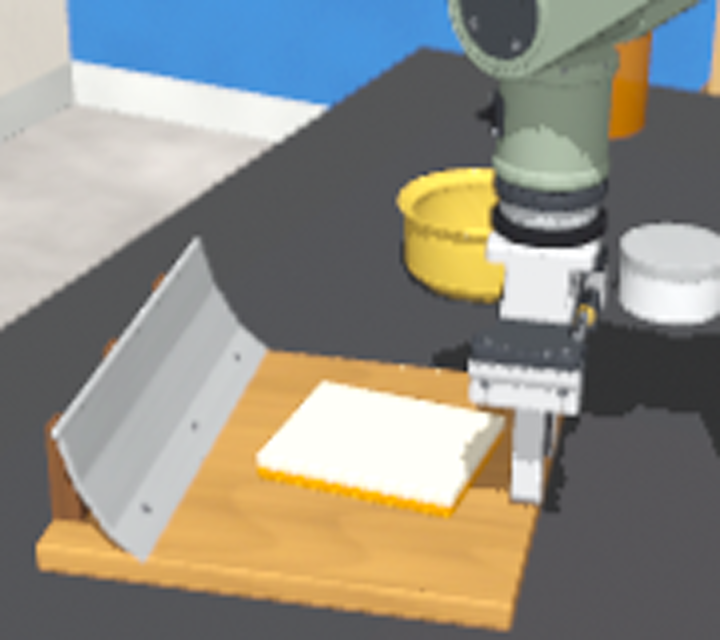

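The fingers hang at the front of the board, about 3 mm above the wood, and the slab is untouched. I start the push.

>>> arm_command(
  targets=[
    [[0, -5, 0, 0, 0, 0, 0.64], [0, -5, 0, 0, 0, 0, 0.64], [0, -5, 0, 0, 0, 0, 0.64], [0, -5, 0, 0, 0, 0, 0.64], [0, -5, 0, 0, 0, 0, 0.64], [0, -5, 0, 0, 0, 0, 0.64], [0, -5, 0, 0, 0, 0, 0.64], [0, -5, 0, 0, 0, 0, 0.64], [0, -5, 0, 0, 0, 0, 0.64], [0, -5, 0, 0, 0, 0, 0.64], [0, -5, 0, 0, 0, 0, 0.64], [0, -5, 0, 0, 0, 0, 0.64], [0, -5, 0, 0, 0, 0, 0.64], [0, -5, 0, 0, 0, 0, 0.64], [0, -5, 0, 0, 0, 0, 0.64], [0, -5, 0, 0, 0, 0, 0.64], [0, -5, 0, 0, 0, 0, 0.64], [0, -5, 0, 0, 0, 0, 0.64]],
  ],
)

```text
time_s: 4.22
tool_pos: [0.4951, -0.0267, 0.2234]
ee_rot: [2.46, -1.953, -0.002]
wrist_force: [-2.8, -0.5, 0.5]
opening: 0.06
```

```bash
python3 -c "
from h import *
st();snap('side','s3.png',(170,120,350,280),4);snap('top','t3.png',(195,115,350,270),3.8)"
```

```text
t 4.22 q [-0.228, 0.276, 1.88, -0.0, 0.987, 1.114] F [-2.8 -0.5  0.5] op 60.0
tcpB [-55.   -1.5 223.4] tipB [-55.2  -1.5  24.4] x [-0.002 -1.    -0.   ] y [-1.     0.002  0.001] z [-0.001  0.    -1.   ]
```

View pics/s3.png

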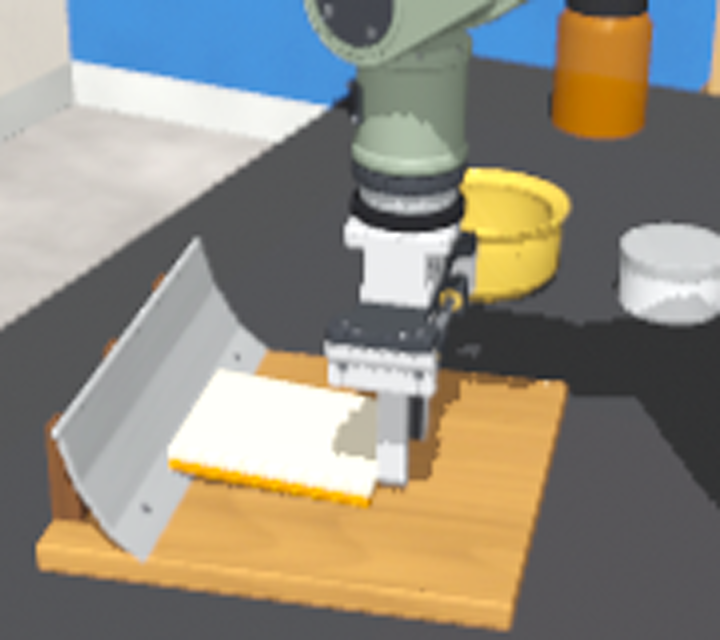

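View pics/t3.png

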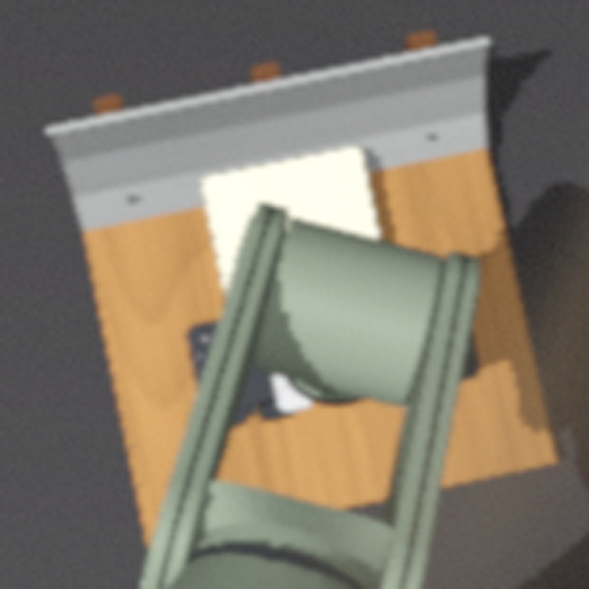

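>>> arm_command(
  targets=[
    [[0, -4, 0, 0, 0, 0, 0.64], [0, -4, 0, 0, 0, 0, 0.64], [0, -4, 0, 0, 0, 0, 0.64], [0, -4, 0, 0, 0, 0, 0.64], [0, -4, 0, 0, 0, 0, 0.64], [0, -4, 0, 0, 0, 0, 0.64], [0, -4, 0, 0, 0, 0, 0.64], [0, -4, 0, 0, 0, 0, 0.64], [0, -4, 0, 0, 0, 0, 0.64], [0, -4, 0, 0, 0, 0, 0.64], [0, -4, 0, 0, 0, 0, 0.64], [0, -4, 0, 0, 0, 0, 0.64], [0, -4, 0, 0, 0, 0, 0.64], [0, -4, 0, 0, 0, 0, 0.64], [0, -4, 0, 0, 0, 0, 0.64], [0, -4, 0, 0, 0, 0, 0.64], [0, -4, 0, 0, 0, 0, 0.64]],
  ],
)

```text
time_s: 5.73
tool_pos: [0.5621, -0.0113, 0.2241]
ee_rot: [-2.459, 1.953, -0.002]
wrist_force: [-1.5, 0.1, -0.2]
opening: 0.0606
```

```bash
python3 -c "
from h import *
st();snap('side','s4.png',(170,120,350,280),4)"
```

```text
t 5.73 q [-0.174, 0.393, 1.715, 0.0, 1.032, 1.168] F [-1.5  0.1 -0.2] op 60.6
tcpB [ 13.7  -1.9 224.1] tipB [14.1 -2.  25.1] x [-0.002 -1.     0.   ] y [-1.     0.002 -0.002] z [ 0.002 -0.    -1.   ]
```

View pics/s4.png

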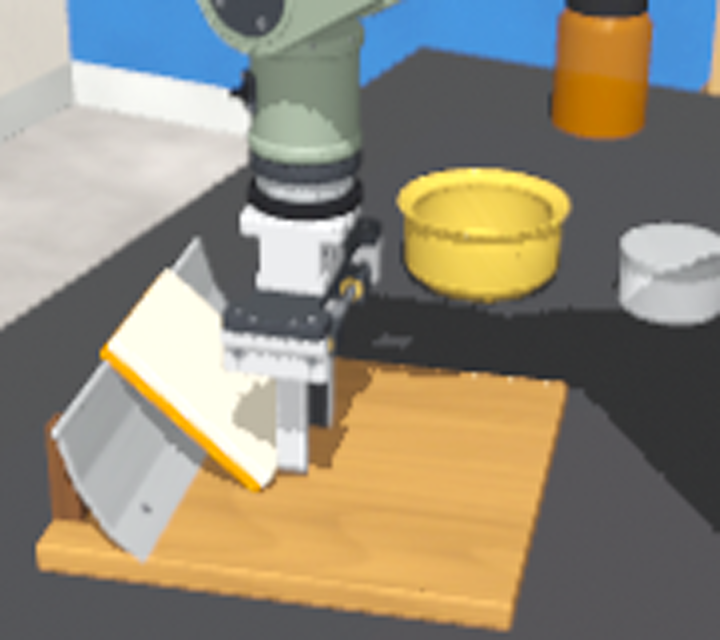

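The slab is riding up the steel, at about 40°. I keep pushing.

>>> arm_command(
  targets=[
    [[0, -4, 0, 0, 0, 0, 0.64], [0, -4, 0, 0, 0, 0, 0.64], [0, -4, 0, 0, 0, 0, 0.64], [0, -4, 0, 0, 0, 0, 0.64], [0, -4, 0, 0, 0, 0, 0.64], [0, -4, 0, 0, 0, 0, 0.64], [0, -4, 0, 0, 0, 0, 0.64], [0, -4, 0, 0, 0, 0, 0.64], [0, -4, 0, 0, 0, 0, 0.64], [0, -3, 0, 0, 0, 0, 0.64], [0, 0, 0, 0, 0, 0, 0.64]],
  ],
)

```text
time_s: 6.7
tool_pos: [0.5999, -0.0024, 0.2238]
ee_rot: [-2.46, 1.953, -0.001]
wrist_force: [0.3, -0.8, -0.2]
opening: 0.0602
```

```bash
python3 -c "
from h import *
st();snap('side','s5.png',(170,120,350,280),4)"
```

```text
t 6.7 q [-0.148, 0.46, 1.616, 0.0, 1.065, 1.194] F [ 0.3 -0.8 -0.2] op 60.2
tcpB [ 52.6  -1.9 223.8] tipB [52.8 -1.9 24.8] x [-0.002 -1.     0.   ] y [-1.     0.002 -0.001] z [ 0.001 -0.    -1.   ]
```

View pics/s5.png

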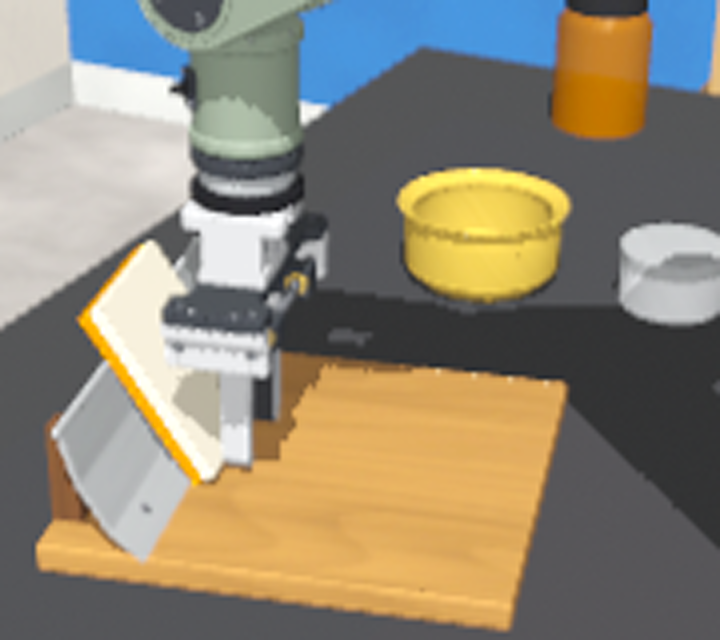

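>>> arm_command(
  targets=[
    [[0, -2, 0, 0, 0, 0, 0.64], [0, -2, 0, 0, 0, 0, 0.64], [0, 0, 0, 0, 0, 0, 0.64]],
  ],
)

```text
time_s: 7.0
tool_pos: [0.6033, -0.0016, 0.2237]
ee_rot: [-2.46, 1.953, -0.0]
wrist_force: [-0.3, -1.1, -0.7]
opening: 0.0601
```

```bash
python3 -c "
from h import *
st();snap('side','s6.png',(170,160,260,270),6)"
```

```text
t 7.0 q [-0.146, 0.466, 1.607, 0.0, 1.069, 1.196] F [-0.3 -1.1 -0.7] op 60.1
tcpB [ 56.   -1.9 223.7] tipB [56.1 -1.9 24.7] x [-0.002 -1.     0.   ] y [-1.     0.002 -0.   ] z [ 0. -0. -1.]
```

View pics/s6.png

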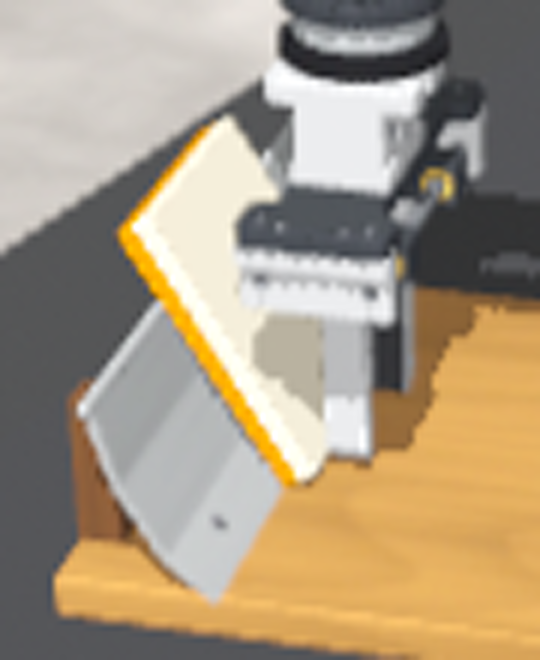

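>>> arm_command(
  targets=[
    [[0, 10, 0, 0, 0, 0, 0.64], [0, 20, 0, 0, 0, 0, 0.64], [0, 20, 0, 0, 0, 0, 0.64], [0, 10, -15, 0, 0, 0, 0.64], [0, 0, -35, 0, 0, 0, 0.64], [0, 0, -40, 0, 0, 0, 0.64], [0, 0, -40, 0, 0, -6.92, 0.64], [0, 0, -40, 0, 0, -6.92, 0.64], [0, 0, -30, 0, 0, -6.92, 0.64], [0, 0, 0, 0, 0, -6.92, 0.64], [0, 0, 0, 0, 0, -6.92, 0.64], [0, 0, 0, 0, 0, -6.92, 0.64], [0, 0, 0, 0, 0, -6.92, 0.64], [0, 0, 0, 0, 0, -6.92, 0.64], [0, 0, 0, 0, 0, -6.92, 0.64], [0, 0, 0, 0, 0, -6.92, 0.64], [0, 0, 0, 0, 0, -6.92, 0.64], [0, 0, 0, 0, 0, -6.92, 0.64], [0, 0, 0, 0, 0, -6.92, 0.64]],
  ],
)

```text
time_s: 8.63
tool_pos: [0.5448, -0.0152, 0.4242]
ee_rot: [3.12, 0.366, 0.003]
wrist_force: [0.7, -0.0, 0.1]
opening: 0.0601
```

```bash
python3 -c "
from h import *
st();snap('side','s7.png',(150,60,330,280),2.7);snap('top','t7.png',(195,100,350,270),3.4)"
```

```text
t 8.63 q [-0.187, 0.127, 1.592, 0.0, 1.42, -0.421] F [ 0.7 -0.   0.1] op 60.1
tcpB [ -4.   -1.8 424.2] tipB [ -3.6  -1.9 225.2] x [1.    0.003 0.002] y [ 0.003 -1.     0.   ] z [ 0.002 -0.    -1.   ]
```

View pics/s7.png

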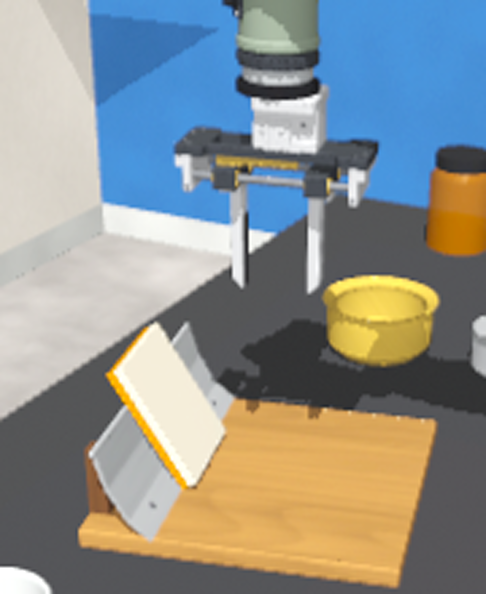

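View pics/t7.png

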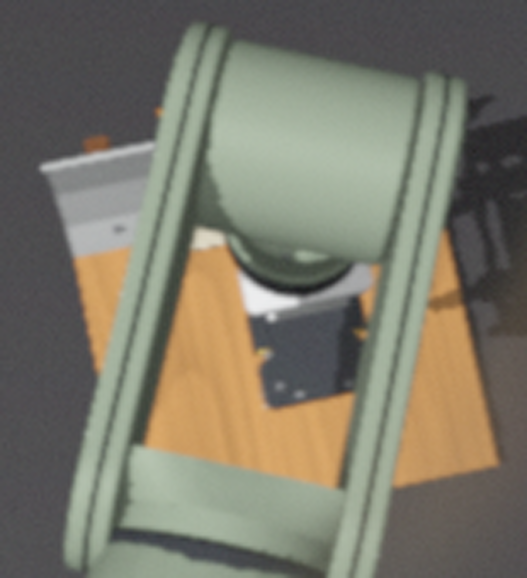

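```bash
python3 -c "
from h import *
snap('side','s8.png',(165,165,265,265),6)"
```

```text
(no output)
```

View pics/s8.png

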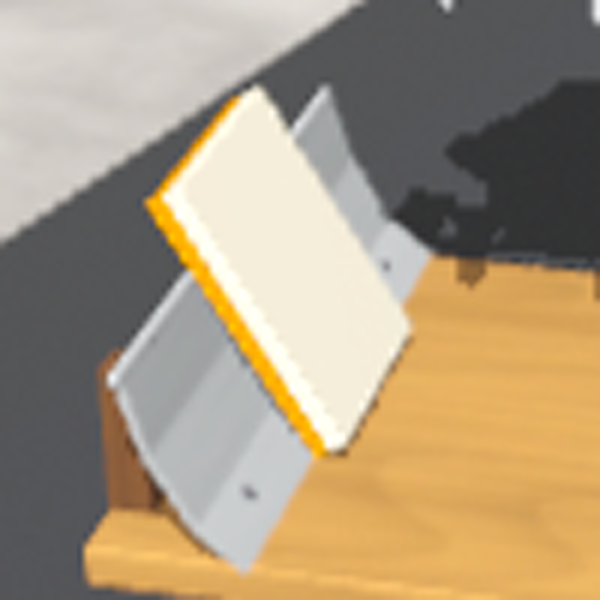

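Corners in this crop: amber-top (148,202), cream-top (165,197) and (258,88), amber-top right (240,97), cream-bottom (411,326) and (342,450), amber-bottom (320,457). I fit the slab pose to these.

```bash
cat > fit.py <<'E'
from h import *
from scipy.optimize import least_squares
def slabpts(q,L):
    # q: x0,z0,y,(mm, amber-lower edge centre, board) angle deg, yaw deg ; L: (s along, w y, t thickness toward cream)
    a=np.radians(q[3]);s,w,t=np.array(L,float).T
    P=np.c_[s*np.cos(a)-t*np.sin(a),w,s*np.sin(a)+t*np.cos(a)]
    P=R.from_euler('z',q[4],degrees=True).apply(P)+[q[0],q[2],q[1]]
    return BO+BR.apply(P/1000)
def fitslab(name,uv,L,q0):
    f=lambda q:(proj(name,slabpts(q,L))-uv).ravel()
    r=least_squares(f,q0,loss='soft_l1');print(r.x.round(1),r.fun.reshape(-1,2).round(1).tolist());return r.x
E
python3 - <<'E'
from fit import *
c=lambda l:np.array([(164.5+(u+.5)/6,164.5+(v+.5)/6) for u,v in l])
fitslab("side",c([(148,202),(165,197),(258,88),(240,97),(411,326),(342,450),(320,457)]),
 [(140,57.5,0),(140,57.5,18),(140,-57.5,18),(140,-57.5,0),(0,-57.5,18),(0,57.5,18),(0,57.5,0)],[80,20,5,59,0])
print(proj("side",BO+BR.apply(np.array([(80,150,20),(80,-150,20),(131,150,108),(131,-150,108),(-155,150,20)])/1000))*6-np.array([164.5,164.5])*6)
E
```

```text
[84.3 17.6 -3.5 58.9 -0.4] [[-0.7, 0.5], [1.9, -1.2], [0.6, -0.2], [-1.4, 0.8], [0.5, 0.2], [0.3, -0.7], [-1.3, 0.3]]
[[254.95413599 571.47291799]
 [439.44143585 256.37734649]
 [126.58460522 377.26896167]
 [339.44376822  90.94732291]
 [803.6600905  643.52747066]]
```

>>> arm_command(
  targets=[
    [[0, 0, 0, 0, -6.2, 0, 0.8], [0, 0, 0, 0, -6.2, 0, 0.8], [0, 0, 0, 0, -6.2, 0, 0.8], [0, 0, 0, 0, -6.2, 0, 0.8], [0, 0, 0, 0, -6.2, 0, 0.8], [0, 0, 0, 0, 0, 0, 0.8]],
  ],
)

```text
time_s: 9.28
tool_pos: [0.5454, -0.0151, 0.4225]
ee_rot: [2.949, 0.334, -0.823]
wrist_force: [0.6, 0.4, -1.2]
opening: 0.0752
```

```bash
cat > kin.py <<'E'
from h import *
from scipy.optimize import least_squares
def fk(q,k):
    a2,a3,h,d6,o1,o2,o3=k
    Z=lambda a:R.from_euler('z',a);Y=lambda a:R.from_euler('y',a)
    R1=Z(q[0]);R2=R1*Y(q[1]);R3=R2*Y(q[2]);R4=R3*Z(q[3]);R5=R4*Y(q[4]);R6=R5*Z(q[5]+np.pi)
    p=R1.apply([o3,o1,h])+R2.apply([0,0,a2])+R3.apply([0,0,a3])+R4.apply([0,o2,0])+R6.apply([0,0,d6])
    return p,R6
E
cat > fitk.py <<'E'
from kin import *
D=[eval(l) for l in open('log.txt')]
def res(k):
    o=[]
    for q,p,r in D:
        P,Q=fk(q,k);o+=list((P-p)*1000)
    return np.array(o)
s=least_squares(res,[.457,.482,.15,.1,.043,.043,0]);print(s.x.round(4),abs(s.fun).max(), np.linalg.svd(s.jac)[1].round(1))
for q,p,r in D: print(round(np.degrees((fk(q,s.x)[1].inv()*R.from_rotvec(r)).magnitude()),2),end=' ')
np.save('k.npy',s.x)
E
python3 -c "
from h import *
st()"; python3 fitk.py
```

```text
t 9.28 q [-0.138, 0.297, 1.435, -0.198, 1.918, -0.382] F [ 0.6  0.4 -1.2] op 75.2
tcpB [ -3.4  -1.8 422.5] tipB [-106.5   -1.4  252.3] x [ 0.855 -0.004 -0.518] y [-0.005 -1.     0.001] z [-0.518  0.002 -0.855]
[ 0.4086  0.4953  0.1916  0.093   0.0805  0.0045 -0.0245] 20.67652790964225 [4938.6 3998.1 3885.4  515.8  388.5  315.7  112.4]
0.0 0.0 0.0 0.0 0.0 0.0 0.0 0.0
```

```bash
cat > kin.py <<'E'
from h import *
from scipy.optimize import least_squares
def fk(q,k):
    a2,a3,h,d6,o1,o4,o3x,o5x=k
    Z=lambda a:R.from_euler('z',a);Y=lambda a:R.from_euler('y',a)
    R1=Z(q[0]);R2=R1*Y(q[1]);R3=R2*Y(q[2]);R4=R3*Z(q[3]);R5=R4*Y(q[4]);R6=R5*Z(q[5]+np.pi)
    p=R1.apply([0,o1,h])+R2.apply([0,0,a2])+R3.apply([o3x,0,a3])+R4.apply([0,o4,0])+R5.apply([o5x,0,d6])
    return p,R6
E
sed -i 's/least_squares(res,.*0\]);/least_squares(res,[.457,.482,.15,.1,.043,.043,0,0]);/; s/print(s.x/print(s.fun.reshape(-1,3).round(1).tolist(),s.x/' fitk.py
python3 fitk.py
```

```text
[[-0.0, 0.0, 0.0], [0.0, -0.0, -0.0], [0.0, -0.0, 0.0], [0.0, -0.0, 0.0], [0.0, -0.0, 0.0], [-0.0, -0.0, -0.0], [0.0, 0.0, 0.0], [0.0, 0.0, -0.0]] [ 0.455   0.4996  0.2827  0.1426  0.0862  0.      0.0941 -0.    ] 3.0531133177191805e-13 [5580.8 4001.7 3979.8  637.   620.3  401.2  215.6   70.4]
0.0 0.0 0.0 0.0 0.0 0.0 0.0 0.0
```

```bash
cat > plan.py <<'E'
from kin import *
K=np.load('k.npy')
LO=np.array([-2.73,-.86,.23,-1.11,.08,-2.82]);HI=np.array([2.73,2.22,2.46,4.25,2.63,2.82])
def pose(tcp,phi,yaw=0): # board mm; phi deg tool z=(sin,-cos) forward ; tool x=(cos,sin), tool y=-y
    p=BO+BR.apply(np.array(tcp)/1000)
    a=np.radians(phi);M=np.array([[np.cos(a),0,np.sin(a)],[0,-1,0],[np.sin(a),0,-np.cos(a)]])
    return p,BR*R.from_matrix(M)
def ik(p,Q,q0):
    def f(q):
        P,r=fk(q,K);return np.r_[(P-p)*10,(r.inv()*Q).as_rotvec()*3]
    s=least_squares(f,np.clip(q0,LO+.001,HI-.001),bounds=(LO,HI))
    return s.x,np.abs(s.fun).max()
def slabtcp(theta,C,y=-3,s=306):
    t=np.radians(theta);return np.array([C[0]+s*np.cos(t),y,C[1]+s*np.sin(t)]),theta-90
E
python3 - <<'E'
from plan import *
q=env.state()["joint_positions"]
def show(n,tcp,phi):
    global q
    p,Q=pose(tcp,phi);q,e=ik(p,Q,q);print(n,np.round(tcp,1),phi,q.round(3),round(e,4))
show('mid',(150,-3,400),-31)
for s in (356,306): show('grasp%d'%s,*slabtcp(59,(72.3,24.6),s=s))
for th,C in [(59,(75,31)),(70,(74,31)),(80,(74,31)),(90,(73,31)),(100,(75,31)),(110,(78,30)),(120,(82,29)),(125,(83,29)),(130,(83,28)),(135,(83,28))]:
    show(th,*slabtcp(th,C))
for phi in (45,35,30,20): 
    a=np.radians(phi);z=np.array([np.sin(a),-np.cos(a)]);x=np.array([np.cos(a),np.sin(a)])
    for c in((-20,100),(-58,27)):
        t=np.array(c)-199*z+47*x;show('lay',(t[0],-3,t[1]),phi)
E
```

```text
mid [150  -3 400] -31 [-0.066  0.636  1.001 -0.168  2.021 -0.33 ] 0.0
grasp356 [255.7  -3.  329.8] -31 [-0.03   0.943  0.635 -0.153  2.084 -0.301] 0.0
grasp306 [229.9  -3.  286.9] -31 [-0.038  0.904  0.791 -0.149  1.968 -0.29 ] 0.0
59 [232.6  -3.  293.3] -31 [-0.038  0.905  0.775 -0.15   1.982 -0.292] 0.0
70 [178.7  -3.  318.5] -20 [-0.065  0.694  1.053 -0.101  1.729 -0.295] 0.0
80 [127.1  -3.  332.4] -10 [-0.096  0.521  1.278 -0.056  1.508 -0.319] 0.0
90 [ 73.  -3. 337.] 0 [-0.138  0.36   1.492 -0.     1.29  -0.368] 0.0
100 [ 21.9  -3.  332.4] 10 [-0.188  0.22   1.688  0.08   1.076 -0.451] 0.0
110 [-26.7  -3.  317.5] 20 [-0.251  0.103  1.873  0.21   0.864 -0.594] 0.0
120 [-71.  -3. 294.] 30 [-0.327  0.02   2.045  0.441  0.669 -0.85 ] 0.0
125 [-92.5  -3.  279.7] 35 [-0.372 -0.007  2.128  0.624  0.59  -1.052] 0.0
130 [-113.7   -3.   262.4] 40 [-0.423 -0.02   2.208  0.871  0.536 -1.326] 0.0
135 [-133.4   -3.   244.4] 45 [-0.478 -0.014  2.281  1.163  0.525 -1.653] 0.0
lay [-127.5   -3.   273.9] 45 [-0.466 -0.077  2.253  1.029  0.558 -1.488] 0.0
lay [-165.5   -3.   200.9] 45 [-0.55   0.053  2.359  1.379  0.531 -1.96 ] 0.0
lay [-95.6  -3.  290. ] 35 [-0.377 -0.034  2.127  0.603  0.615 -1.03 ] 0.0
lay [-133.6   -3.   217. ] 35 [-0.441  0.055  2.246  0.854  0.493 -1.368] 0.0
lay [-78.8  -3.  295.8] 30 [-3.370e-01  1.000e-03  2.061e+00  4.440e-01  6.770e-01 -8.600e-01] 0.0
lay [-116.8   -3.   222.8] 30 [-0.393  0.075  2.184  0.618  0.529 -1.108] 0.0
lay [-43.9  -3.  303.1] 20 [-0.268  0.09   1.923  0.223  0.832 -0.625] 0.0
lay [-81.9  -3.  230.1] 20 [-0.312  0.144  2.052  0.291  0.664 -0.747] 0.0
```

>>> arm_command(
  targets=[
    [[0, 0, -26, 0, 0, 0, 1], [0, 0, -26, 0, 0, 0, 1], [0, 0, -26, 0, 0, 0, 1], [30, 0, 0, 0, 0, 0, 1], [30, 0, 0, 0, 0, 0, 1], [30, 0, 0, 0, 0, 0, 1], [30, 0, 0, 0, 0, 0, 1], [30, 0, 0, 0, 0, 0, 1], [30, 0, 0, 0, 0, 0, 1], [30, 0, 0, 0, 0, 0, 1], [30, 0, 0, 0, 0, 0, 1], [30, 1, 0, 0, 0, 0, 1], [0, 0, 0, 0, 0, 0, 1]],
  ],
)

```text
time_s: 10.37
tool_pos: [0.8118, 0.0459, 0.3393]
ee_rot: [2.95, 0.338, -0.83]
wrist_force: [-0.7, 0.5, -4.0]
opening: 0.094
```

```bash
python3 -c "
from h import *
st();snap('side','s9.png',(120,90,300,270),4)"
```

```text
t 10.37 q [-0.027, 0.985, 0.544, -0.154, 2.141, -0.304] F [-0.7  0.5 -4. ] op 94.0
tcpB [269.9  -3.3 339.3] tipB [166.2  -2.6 169.5] x [ 0.854 -0.001 -0.521] y [-0.003 -1.    -0.003] z [-0.521  0.004 -0.854]
```

View pics/s9.png

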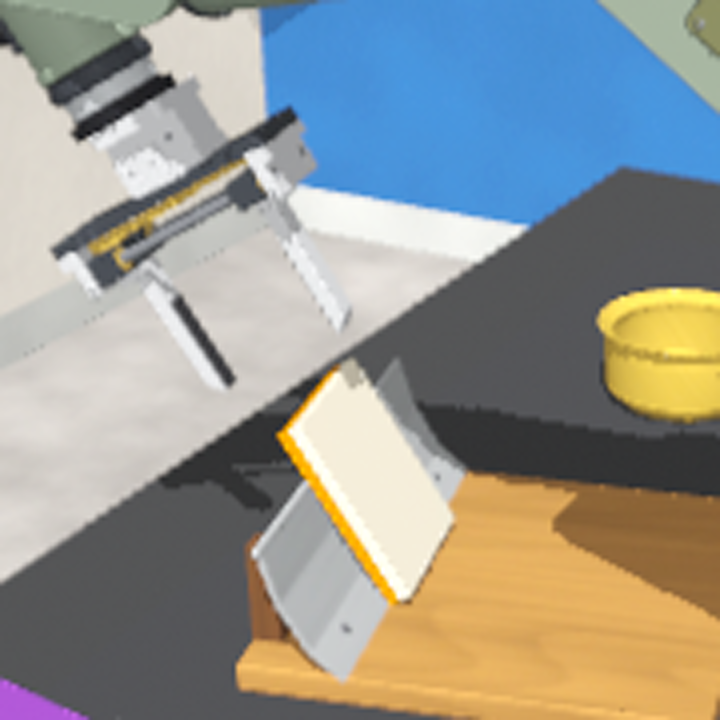

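The gripper straddles the slab's top edge from above, with fingertips near (230,385) and (340,325) and the slab's top edge between them. By the pose I am 7 mm too far along tool x and 65 mm short. I correct that and close.

>>> arm_command(
  targets=[
    [[-7, 0, 10, 0, 0.3, 0, 1], [0, 0, 15, 0, 0, 0, 1], [0, 0, 15, 0, 0, 0, 1], [0, 0, 15, 0, 0, 0, 1], [0, 0, 8, 0, 0, 0, 1], [0, 0, 2, 0, 0, 0, 1], [0, 0, 0, 0, 0, 0, 1]],
  ],
)

```text
time_s: 11.0
tool_pos: [0.7708, 0.0361, 0.3008]
ee_rot: [2.954, 0.337, -0.808]
wrist_force: [0.5, 0.1, -0.8]
opening: 0.0941
```

```bash
python3 -c "
from h import *
st();snap('side','s10.png',(120,90,300,270),4)"
```

```text
t 11.0 q [-0.04, 0.885, 0.794, -0.147, 1.978, -0.29] F [ 0.5  0.1 -0.8] op 94.1
tcpB [227.7  -3.5 300.8] tipB [126.4  -3.2 129.5] x [ 0.861 -0.003 -0.509] y [-0.003 -1.     0.   ] z [-0.509  0.001 -0.861]
```

View pics/s10.png

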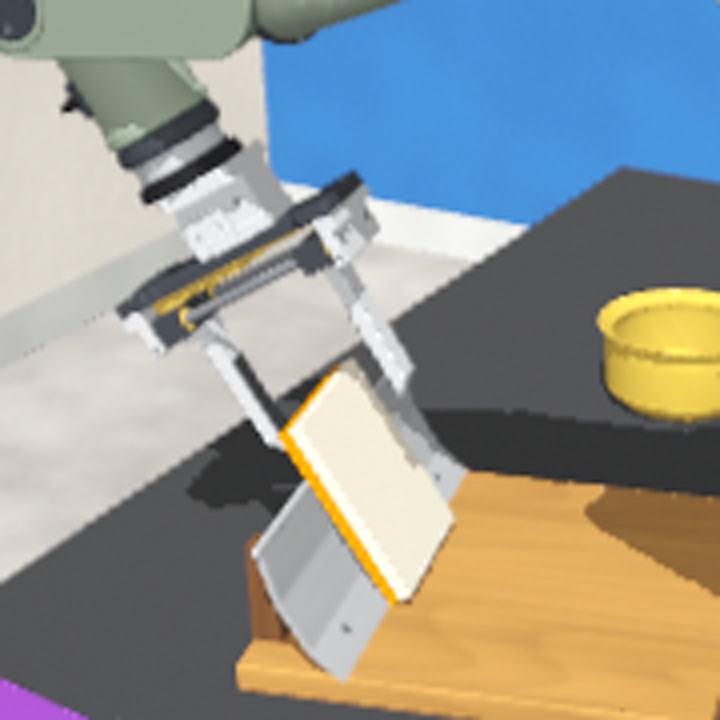

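>>> arm_command(
  targets=[
    [[4.5, 0, 5, 0, 0, 0, 1], [4.5, 0, 5, 0, -0.4, 0, 1], [0, 0, 0, 0, 0, 0, 1], [0, 0, 0, 0, 0, 0, 1]],
  ],
)

```text
time_s: 11.38
tool_pos: [0.7739, 0.037, 0.2846]
ee_rot: [2.949, 0.338, -0.824]
wrist_force: [0.2, 0.3, 0.1]
opening: 0.0942
```

```bash
python3 -c "
from h import *
s=st();b=toB(s['tool_pos'])-[72.3,0,24.6];print(b[0]*.515+b[2]*.857,b[0]*.857-b[2]*.515);snap('side','s11.png',(120,90,300,270),4)"
```

```text
t 11.38 q [-0.039, 0.91, 0.786, -0.148, 1.971, -0.288] F [0.2 0.3 0.1] op 94.2
tcpB [230.9  -3.3 284.6] tipB [127.9  -2.9 114.4] x [ 0.855 -0.002 -0.518] y [-0.003 -1.    -0.   ] z [-0.518  0.002 -0.855]
304.5232235152049 2.044373012485039
```

View pics/s11.png

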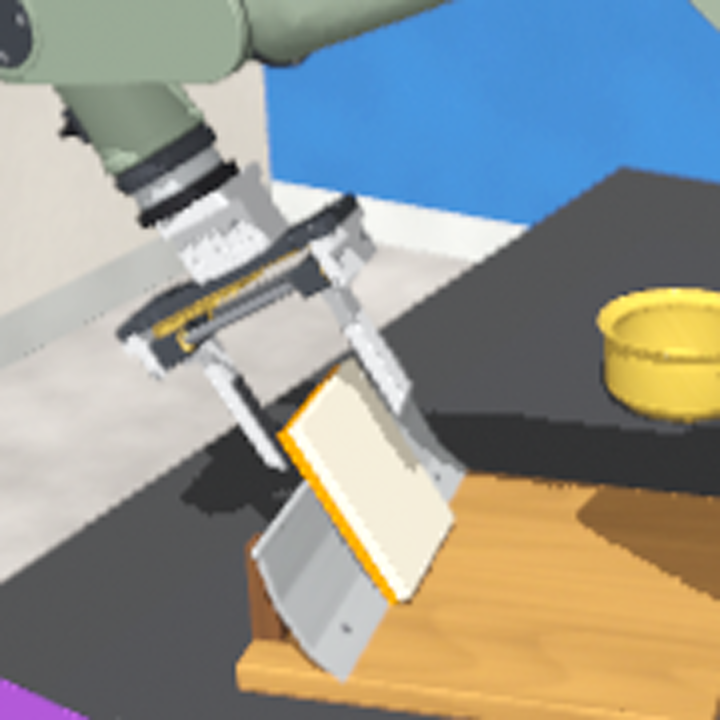

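>>> arm_command(
  targets=[
    [[-2, 0, -3, 0, 0, 0, 0.6], [0, 0, 0, 0, 0, 0, 0.4], [0, 0, 0, 0, 0, 0, 0.3], [0, 0, 0, 0, 0, 0, 0.25], [0, 0, 0, 0, 0, 0, 0.2], [0, 0, 0, 0, 0, 0, 0.15], [0, 0, 0, 0, 0, 0, 0], [0, 0, 0, 0, 0, 0, 0], [0, 0, 0, 0, 0, 0, 0]],
  ],
)

```text
time_s: 12.18
tool_pos: [0.7737, 0.0368, 0.2896]
ee_rot: [2.95, 0.338, -0.821]
wrist_force: [-0.6, -0.6, -0.1]
opening: 0.0375
```

```bash
python3 -c "
from h import *
s=st();b=toB(s['tool_pos'])-[72.3,0,24.6];print(b[0]*.515+b[2]*.857,b[0]*.857-b[2]*.515);snap('side','s12.png',(120,90,300,270),4)"
```

```text
t 12.18 q [-0.039, 0.904, 0.784, -0.149, 1.976, -0.289] F [-0.6 -0.6 -0.1] op 37.5
tcpB [230.7  -3.4 289.6] tipB [127.9  -3.1 119.2] x [ 0.856 -0.002 -0.517] y [-0.003 -1.    -0.   ] z [-0.517  0.001 -0.856]
308.63495772897085 -0.716451230690808
```

View pics/s12.png

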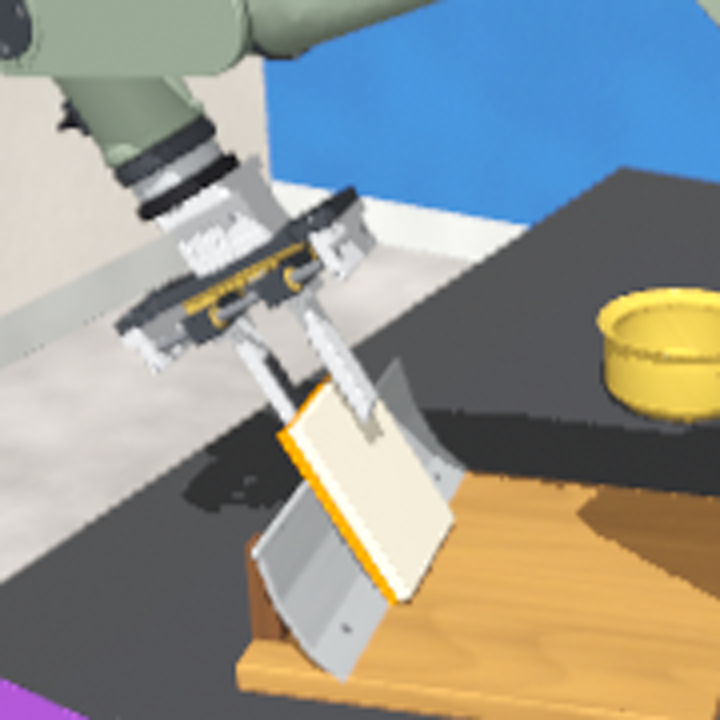

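Still closing (37.5 mm). I let it finish.

>>> arm_command(
  targets=[
    [[0, 0, 0, 0, 0, 0, 0], [0, 0, 0, 0, 0, 0, 0], [0, 0, 0, 0, 0, 0, 0], [0, 0, 0, 0, 0, 0, 0], [0, 0, 0, 0, 0, 0, 0], [0, 0, 0, 0, 0, 0, 0], [0, 0, 0, 0, 0, 0, 0]],
  ],
)

```text
time_s: 12.82
tool_pos: [0.7736, 0.0369, 0.2892]
ee_rot: [2.95, 0.338, -0.821]
wrist_force: [-1.0, 0.5, -2.7]
opening: 0.0176
```

```bash
python3 -c "
from h import *
s=st();b=toB(s['tool_pos'])-[72.3,0,24.6];print(b[0]*.515+b[2]*.857,b[0]*.857-b[2]*.515);snap('side','s13.png',(120,90,300,270),4)"
```

```text
t 12.82 q [-0.039, 0.905, 0.785, -0.149, 1.976, -0.289] F [-1.   0.5 -2.7] op 17.6
tcpB [230.7  -3.4 289.2] tipB [127.8  -3.1 118.8] x [ 0.856 -0.002 -0.517] y [-0.003 -1.    -0.   ] z [-0.517  0.002 -0.856]
308.2833136503018 -0.5349970583628476
```

View pics/s13.png

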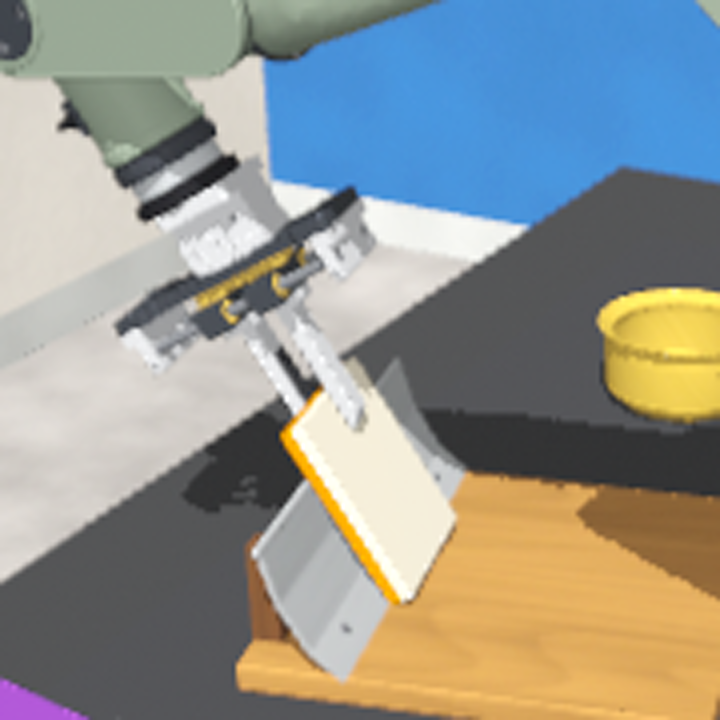

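Gripped at 17.6 mm. I lift about 6 mm along the slab, then turn it about its lower edge.

>>> arm_command(
  targets=[
    [[0, 0, -3, 0, 0, 0, 0], [0, 0, -3, 0, 0, 0, 0], [-16.1, 0, 0.4, 0, 3, 0, 0], [-16.1, 0, 0.4, 0, 3, 0, 0], [-16.1, 0, 0.4, 0, 3, 0, 0], [-16.1, 0, 0.4, 0, 3, 0, 0], [-16.1, 0, 0.4, 0, 3, 0, 0], [-16.1, 0, 0.4, 0, 3, 0, 0], [-16.1, 0, 0.4, 0, 3, 0, 0], [-16.1, 0, 0.4, 0, 3, 0, 0], [-16.1, 0, 0.4, 0, 3, 0, 0], [-16.1, 0, 0.4, 0, 3, 0, 0], [0, 0, 0, 0, 0, 0, 0]],
  ],
)

```text
time_s: 13.95
tool_pos: [0.6249, 0.0027, 0.3394]
ee_rot: [3.119, 0.356, -0.034]
wrist_force: [-0.9, -0.8, -2.6]
opening: 0.0179
```

```bash
python3 -c "
from h import *
s=st();r=R.from_rotvec(s['ee_rot']);print('C',toB(s['tool_pos']+r.apply([0,0,.308])));snap('side','s14.png',(120,70,300,270),3.5)"
```

```text
t 13.95 q [-0.132, 0.373, 1.469, -0.007, 1.321, -0.358] F [-0.9 -0.8 -2.6] op 17.9
tcpB [ 78.   -2.7 339.4] tipB [ 73.7  -2.5 140.5] x [ 1.    -0.003 -0.022] y [-0.003 -1.    -0.001] z [-0.022  0.001 -1.   ]
C [71.30076551 -2.4135614  31.4783788 ]
```

View pics/s14.png

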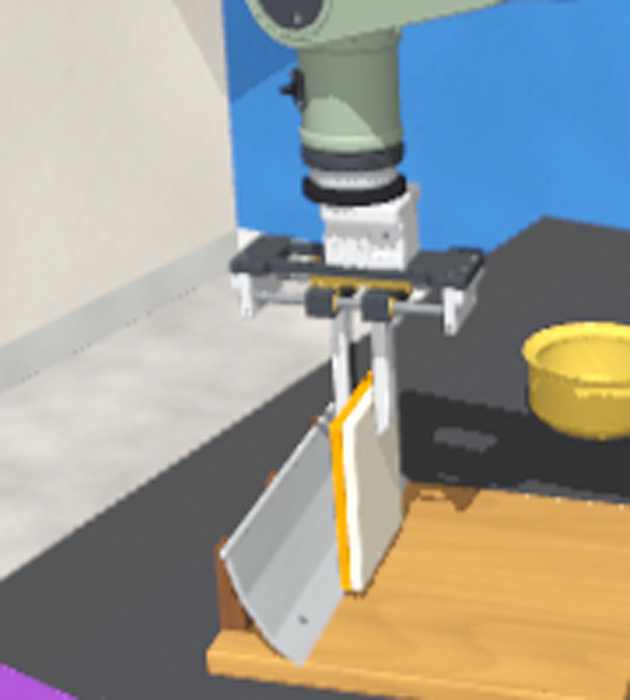

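>>> arm_command(
  targets=[
    [[-15.1, 0, 0.6, 0, 2.95, 0, 0], [-15.1, 0, 0.6, 0, 2.95, 0, 0], [-15.1, 0, 0.6, 0, 2.95, 0, 0], [-15.1, 0, 0.6, 0, 2.95, 0, 0], [-15.1, 0, 0.6, 0, 2.95, 0, 0], [-15.1, 0, 0.6, 0, 2.95, 0, 0], [-15.1, 0, 0.6, 0, 2.95, 0, 0], [-15.1, 0, 0.7, 0, 2.95, 0, 0], [-15.1, 0, 0.7, 0, 2.95, 0, 0], [-15.1, 0, 0.7, 0, 2.95, 0, 0], [-15.1, 0, 0.7, 0, 2.95, 0, 0], [-15.1, 0, 0.7, 0, 2.95, 0, 0], [0, 0, 0, 0, 0, 0, 0], [0, 0, 0, 0, 0, 0, 0]],
  ],
)

```text
time_s: 15.17
tool_pos: [0.4624, -0.0356, 0.2851]
ee_rot: [-2.921, -0.334, -0.897]
wrist_force: [0.7, -0.8, -2.3]
opening: 0.0177
```

```bash
python3 -c "
from h import *
s=st();r=R.from_rotvec(s['ee_rot']);print('C',toB(s['tool_pos']+r.apply([0,0,.308])));snap('side','s15.png',(150,90,330,270),4)"
```

```text
t 15.17 q [-0.363, -0.01, 2.112, 0.582, 0.608, -1.002] F [ 0.7 -0.8 -2.3] op 17.7
tcpB [-88.9  -2.7 285.1] tipB [ 22.8  -2.7 120.4] x [ 0.828 -0.003  0.561] y [-0.002 -1.    -0.002] z [ 0.561 -0.    -0.828]
C [83.95119918 -2.73360386 30.21929754]
```

View pics/s15.png

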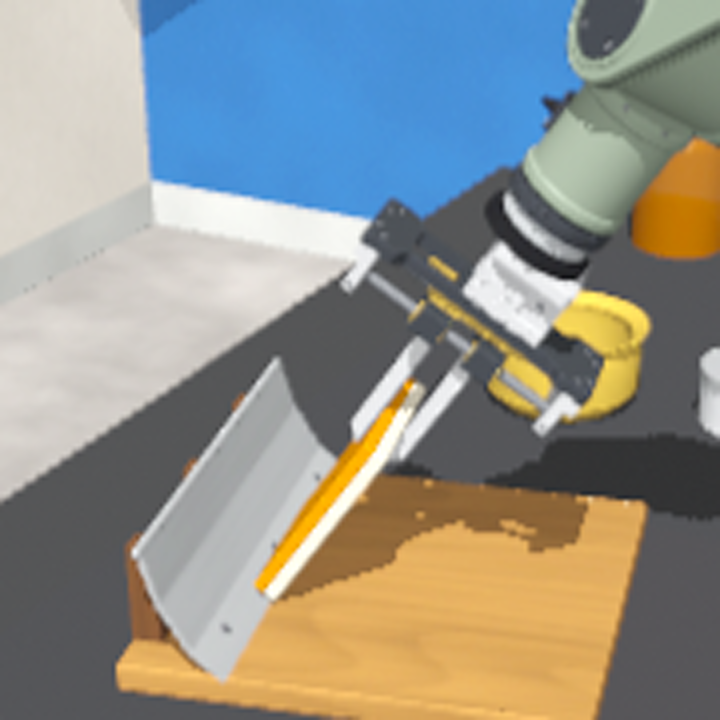

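```bash
python3 - <<'E'
from plan import *
q=env.state()["joint_positions"]
for th in range(124,166,3):
    t,phi=slabtcp(th,(82,29),-2.7,308);p,Q=pose(t,phi);q0=q;q,e=ik(p,Q,q)
    print(th,t.round(0),q.round(3),round(e,4),"rate@12",((q-q0)*12).round(2))
E
```

```text
124 [-90.  -3. 284.] [-0.365 -0.011  2.115  0.58   0.609 -1.005] 0.0 rate@12 [-0.02 -0.01  0.05 -0.02  0.02 -0.04]
127 [-103.   -3.  275.] [-0.395 -0.024  2.164  0.711  0.571 -1.15 ] 0.0 rate@12 [-0.36 -0.16  0.59  1.56 -0.46 -1.74]
130 [-116.   -3.  265.] [-0.426 -0.031  2.211  0.862  0.543 -1.318] 0.0 rate@12 [-0.38 -0.08  0.57  1.82 -0.33 -2.02]
133 [-128.   -3.  254.] [-0.459 -0.031  2.256  1.032  0.53  -1.507] 0.0 rate@12 [-0.4   0.    0.54  2.03 -0.16 -2.27]
136 [-140.   -3.  243.] [-0.494 -0.022  2.298  1.21   0.534 -1.709] 0.0 rate@12 [-0.41  0.1   0.51  2.15  0.05 -2.42]
139 [-150.   -3.  231.] [-0.529 -0.004  2.337  1.387  0.557 -1.912] 0.0 rate@12 [-0.43  0.22  0.47  2.12  0.27 -2.44]
142 [-161.   -3.  219.] [-0.566  0.025  2.372  1.549  0.599 -2.107] 0.0 rate@12 [-0.44  0.35  0.42  1.95  0.5  -2.33]
145 [-170.   -3.  206.] [-0.603  0.065  2.403  1.69   0.657 -2.285] 0.0 rate@12 [-0.45  0.49  0.37  1.69  0.7  -2.14]
148 [-179.   -3.  192.] [-0.641  0.119  2.428  1.806  0.731 -2.445] 0.0 rate@12 [-0.45  0.65  0.3   1.4   0.88 -1.92]
151 [-187.   -3.  178.] [-0.678  0.187  2.447  1.898  0.816 -2.587] 0.0 rate@12 [-0.45  0.81  0.23  1.1   1.02 -1.71]
154 [-195.   -3.  164.] [-0.714  0.267  2.459  1.967  0.91  -2.714] 0.0 rate@12 [-0.43  0.96  0.15  0.83  1.13 -1.53]
157 [-202.   -3.  149.] [-0.747  0.357  2.46   2.011  1.007 -2.82 ] 0.0158 rate@12 [-0.4   1.09  0.01  0.53  1.16 -1.27]
160 [-207.   -3.  134.] [-0.783  0.395  2.458  1.983  1.067 -2.82 ] 0.108 rate@12 [-0.44  0.45 -0.02 -0.33  0.72 -0.  ]
163 [-213.   -3.  119.] [-0.811  0.441  2.447  1.963  1.124 -2.82 ] 0.2041 rate@12 [-0.33  0.56 -0.14 -0.24  0.68  0.  ]
```

>>> arm_command(
  targets=[
    [[-16.3, 0, 0.8, 0, 3, 0, 0], [-16.3, 0, 0.8, 0, 3, 0, 0], [-16.3, 0, 0.8, 0, 3, 0, 0], [0, 0, 0, 0, 0, 0, 0], [0, 0, 0, 0, 0, 0, 0], [0, 0, 0, 0, 0, 0, 0]],
  ],
)

```text
time_s: 15.72
tool_pos: [0.428, -0.0442, 0.2558]
ee_rot: [-2.828, -0.326, -1.12]
wrist_force: [0.5, 0.2, -2.1]
opening: 0.0183
```

```bash
cat > look.py <<'E'
import sys
from h import *
s=st();r=R.from_rotvec(s['ee_rot']);f=lambda *v:toB(s['tool_pos']+r.apply(np.array(v)/1000)).round(1)
o=s['opening']*500
print('C',f(0,0,308),'lowtip',f(-o,0,199),'outer',f(-o-12.5,0,199),'uptip',f(o,0,199));snap('side',sys.argv[1],(150,90,330,270),4)
E
python3 look.py s16.png
```

```text
t 15.72 q [-0.453, -0.026, 2.248, 1.033, 0.526, -1.502] F [ 0.5  0.2 -2.1] op 18.3
tcpB [-124.3   -3.3  255.8] tipB [ 11.9  -3.7 110.8] x [ 0.729 -0.     0.685] y [-0.002 -1.     0.001] z [ 0.685 -0.002 -0.729]
C [86.5 -3.9 31.3] lowtip [  5.2  -3.7 104.5] outer [-3.9 -3.7 96. ] uptip [ 18.6  -3.7 117. ]
```

View pics/s16.png

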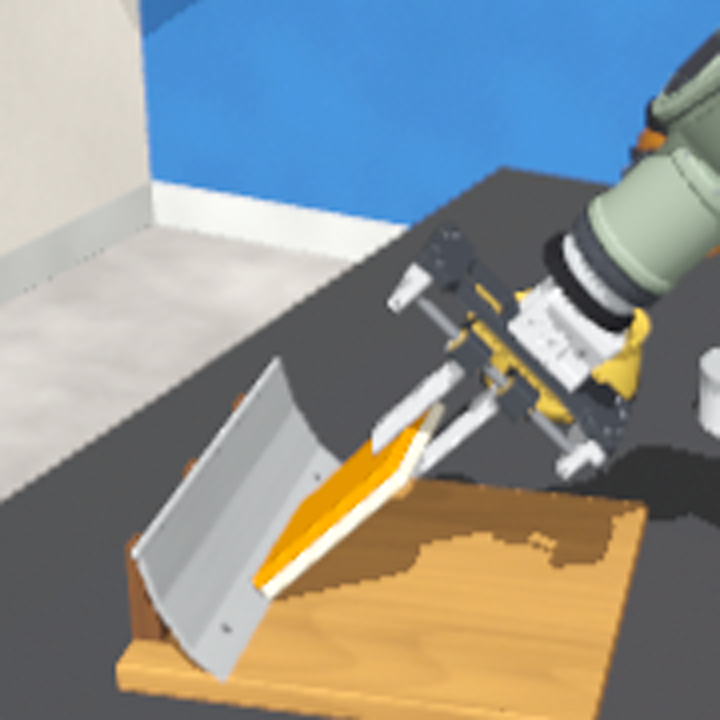

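>>> arm_command(
  targets=[
    [[-2, 0, -0.3, 0, 0, 0, 0], [-2, 0, -0.4, 0, 0, 0, 0], [0, 0, 0, 0, 0, 0, 0], [0, 0, 0, 0, 0, 0, 0.2], [0, 0, 0, 0, 0, 0, 0.22], [0, 0, 0, 0, 0, 0, 0.24], [0, 0, 0, 0, 0, 0, 0.26], [0, 0, 0, 0, 0, 0, 0.28], [0, 0, 0, 0, 0, 0, 0.3], [0, 0, 0, 0, 0, 0, 0.32], [0, 0, 0, 0, 0, 0, 0.34], [0, 0, 0, 0, 0, 0, 0.36], [0, 0, 0, 0, 0, 0, 0.38], [0, 0, 0, 0, 0, 0, 0.4], [0, 0, 0, 0, 0, 0, 0.4]],
  ],
)

```text
time_s: 17.02
tool_pos: [0.4229, -0.0445, 0.2521]
ee_rot: [-2.827, -0.324, -1.118]
wrist_force: [0.1, -0.1, -0.8]
opening: 0.0373
```

```bash
python3 look.py s17.png
```

```text
t 17.02 q [-0.461, -0.028, 2.261, 1.047, 0.526, -1.523] F [ 0.1 -0.1 -0.8] op 37.3
tcpB [-129.4   -2.4  252.1] tipB [  6.7  -2.7 106.9] x [ 0.73  -0.002  0.684] y [-0.002 -1.    -0.   ] z [ 0.684 -0.001 -0.73 ]
C [81.2 -2.8 27.4] lowtip [-6.9 -2.6 94.1] outer [-16.   -2.6  85.6] uptip [ 20.3  -2.7 119.6]
```

View pics/s17.png

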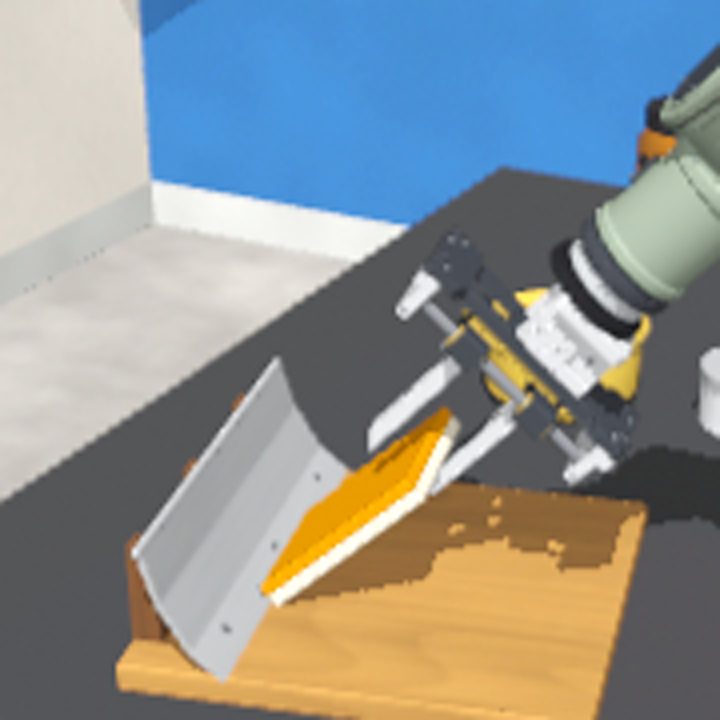

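>>> arm_command(
  targets=[
    [[0, 0, 0, 0, 0, 0, 0.43], [0, 0, 0, 0, 0, 0, 0.46], [0, 0, 0, 0, 0, 0, 0.49], [0, 0, 0, 0, 0, 0, 0.52], [0, 0, 0, 0, 0, 0, 0.55], [0, 0, 0, 0, 0, 0, 0.58], [0, 0, 0, 0, 0, 0, 0.61], [0, 0, 0, 0, 0, 0, 0.64], [0, 0, 0, 0, 0, 0, 0.67], [0, 0, 0, 0, 0, 0, 0.7], [0, 0, 0, 0, 0, 0, 0.73], [0, 0, 0, 0, 0, 0, 0.76], [0, 0, 0, 0, 0, 0, 0.79], [0, 0, 0, 0, 0, 0, 0.82], [0, 0, 0, 0, 0, 0, 0.85], [0, 0, 0, 0, 0, 0, 0.85]],
  ],
)

```text
time_s: 18.4
tool_pos: [0.4229, -0.0445, 0.2521]
ee_rot: [-2.827, -0.324, -1.118]
wrist_force: [0.5, 0.4, -1.6]
opening: 0.0799
```

```bash
python3 look.py s18.png
```

```text
t 18.4 q [-0.461, -0.028, 2.261, 1.047, 0.526, -1.523] F [ 0.5  0.4 -1.6] op 79.9
tcpB [-129.4   -2.4  252.1] tipB [  6.7  -2.6 106.9] x [ 0.73  -0.002  0.684] y [-0.002 -1.    -0.   ] z [ 0.684 -0.001 -0.73 ]
C [81.2 -2.8 27.3] lowtip [-22.5  -2.5  79.6] outer [-31.6  -2.5  71. ] uptip [ 35.8  -2.7 134.2]
```

View pics/s18.png

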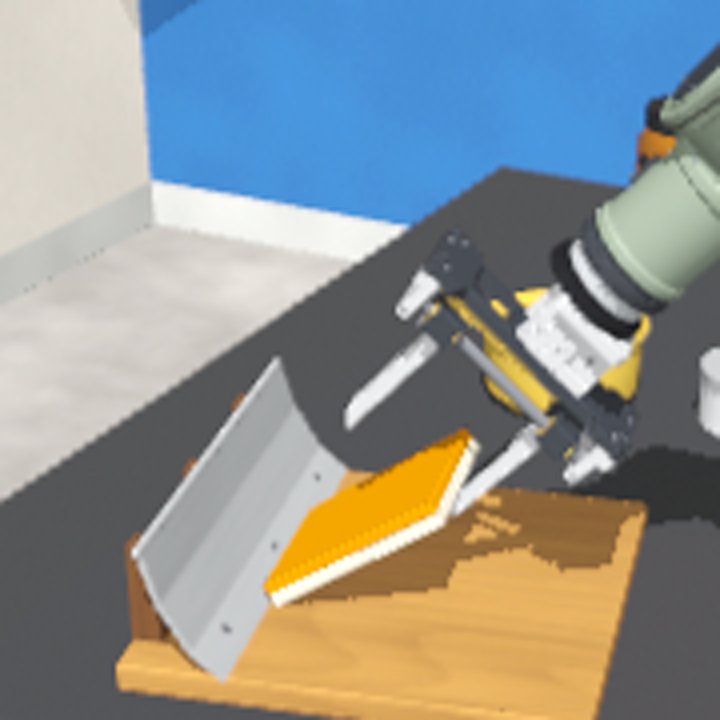

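>>> arm_command(
  targets=[
    [[-2, 0, 0.2, 0, 0, 0, 0.85], [-3, 0, 0.3, 0, 0, 0, 0.85], [-3, 0, 0.3, 0, 0, 0, 0.85], [-3, 0, 0.3, 0, 0, 0, 0.85], [-3, 0, 0.3, 0, 0, 0, 0.85], [-3, 0, 0.3, 0, 0, 0, 0.85], [-3, 0, 0.3, 0, 0, 0, 0.85], [-3, 0, 0.3, 0, 0, 0, 0.85], [-3, 0, 0.3, 0, 0, 0, 0.85], [-3, 0, 0.3, 0, 0, 0, 0.85], [-2, 0, 1.2, 0, 0, 0, 0.85], [-2, 0, 1.2, 0, 0, 0, 0.85], [-2, 0, 1.2, 0, 0, 0, 0.85], [-2, 0, 1.2, 0, 0, 0, 0.85], [0, 0, 0, 0, 0, 0, 0.85], [0, 0, 0, 0, 0, 0, 0.85]],
  ],
)

```text
time_s: 19.78
tool_pos: [0.4017, -0.0494, 0.221]
ee_rot: [-2.827, -0.324, -1.117]
wrist_force: [0.0, 0.1, -0.8]
opening: 0.0801
```

```bash
python3 look.py s19.png
```

```text
t 19.78 q [-0.506, 0.013, 2.319, 1.198, 0.515, -1.731] F [ 0.   0.1 -0.8] op 80.1
tcpB [-151.2   -2.3  221. ] tipB [-15.1  -2.5  75.7] x [ 0.73  -0.002  0.684] y [-0.002 -1.    -0.001] z [ 0.684 -0.001 -0.73 ]
C [59.4 -2.6 -3.8] lowtip [-44.4  -2.4  48.4] outer [-53.5  -2.4  39.8] uptip [ 14.1  -2.6 103.1]
```

View pics/s19.png

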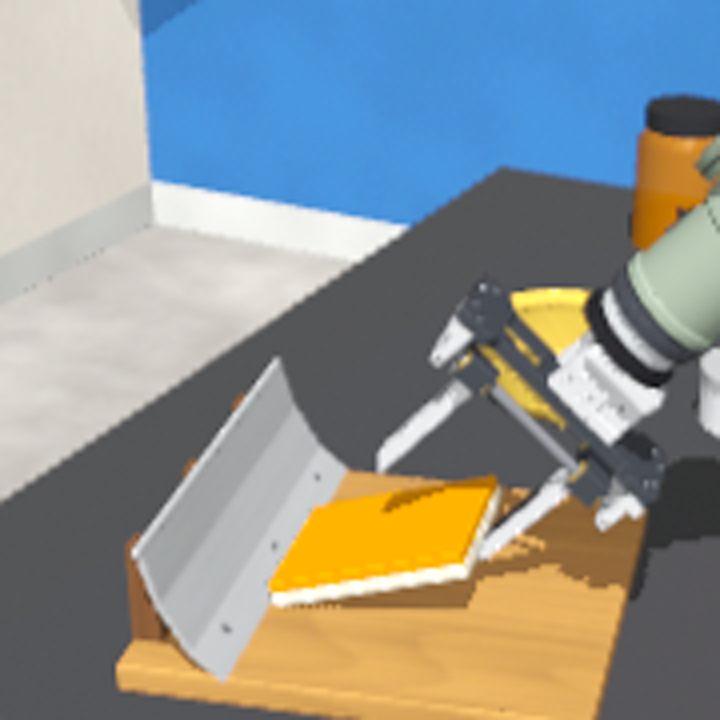

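>>> arm_command(
  targets=[
    [[-2, 0, 1.2, 0, 0, 0, 0.85], [-2, 0, 1.2, 0, 0, 0, 0.85], [-2, 0, 1.2, 0, 0, 0, 0.85], [-2, 0, 1.2, 0, 0, 0, 0.85], [-2, 0, 1.2, 0, 0, 0, 0.85], [-2, 0, 1.2, 0, 0, 0, 0.85], [-1, 0, 0.6, 0, 0, 0, 0.85], [0, 0, 0, 0, 0, 0, 0.85], [-1.1, 0, -1, 0, 0, 0, 0.85], [-1.1, 0, -1, 0, 0, 0, 0.85], [-1.1, 0, -1, 0, 0, 0, 0.85], [-1.1, 0, -1, 0, 0, 0, 0.85], [-1.1, 0, -1, 0, 0, 0, 0.85], [-1.1, 0, -1, 0, 0, 0, 0.85], [0, 0, 0, 0, 0, 0, 0.85]],
  ],
)

```text
time_s: 21.08
tool_pos: [0.3887, -0.0524, 0.2064]
ee_rot: [-2.828, -0.324, -1.118]
wrist_force: [-0.0, 0.1, -0.2]
opening: 0.0797
```

```bash
python3 look.py s20.png
```

```text
t 21.08 q [-0.537, 0.032, 2.35, 1.273, 0.518, -1.842] F [-0.   0.1 -0.2] op 79.7
tcpB [-164.5   -2.2  206.4] tipB [-28.4  -2.5  61.2] x [ 0.73  -0.002  0.684] y [-0.003 -1.    -0.   ] z [ 0.684 -0.002 -0.73 ]
C [ 46.1  -2.7 -18.3] lowtip [-57.5  -2.5  34. ] outer [-66.6  -2.4  25.4] uptip [ 0.7 -2.6 88.5]
```

View pics/s20.png

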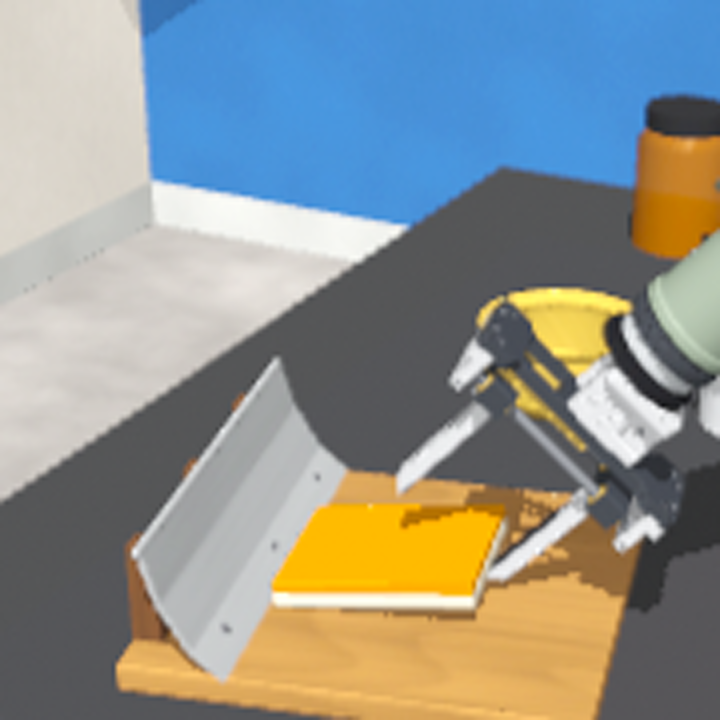

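Only a few degrees remain. I ease the finger further out.

>>> arm_command(
  targets=[
    [[-1.1, 0, -1, 0, 0, 0, 0.85], [-1.1, 0, -1, 0, 0, 0, 0.85], [-1.1, 0, -1, 0, 0, 0, 0.85], [-1.1, 0, -1, 0, 0, 0, 0.85], [-1.5, 0, -1.4, 0, 0, 0, 0.85], [-1.5, 0, -1.4, 0, 0, 0, 0.85], [-1.5, 0, -1.4, 0, 0, 0, 0.85], [-1.5, 0, -1.4, 0, 0, 0, 0.85], [-1.5, 0, -1.4, 0, 0, 0, 0.85], [-1.5, 0, -1.4, 0, 0, 0, 0.85], [0, 0, 0, 0, 0, 0, 0.85]],
  ],
)

```text
time_s: 22.05
tool_pos: [0.3708, -0.0565, 0.2063]
ee_rot: [-2.827, -0.324, -1.118]
wrist_force: [-0.1, 0.5, 0.2]
opening: 0.0796
```

```bash
python3 look.py s21.png;python3 -c "
from h import *
snap('top','t21.png',(195,115,350,270),3.8)"
```

```text
t 22.05 q [-0.583, -0.004, 2.387, 1.258, 0.548, -1.863] F [-0.1  0.5  0.2] op 79.6
tcpB [-182.8   -2.2  206.3] tipB [-46.8  -2.4  61. ] x [ 0.73  -0.002  0.684] y [-0.003 -1.    -0.   ] z [ 0.684 -0.001 -0.73 ]
C [ 27.8  -2.6 -18.5] lowtip [-75.8  -2.4  33.8] outer [-84.9  -2.3  25.3] uptip [-17.7  -2.5  88.2]
```

View pics/s21.png

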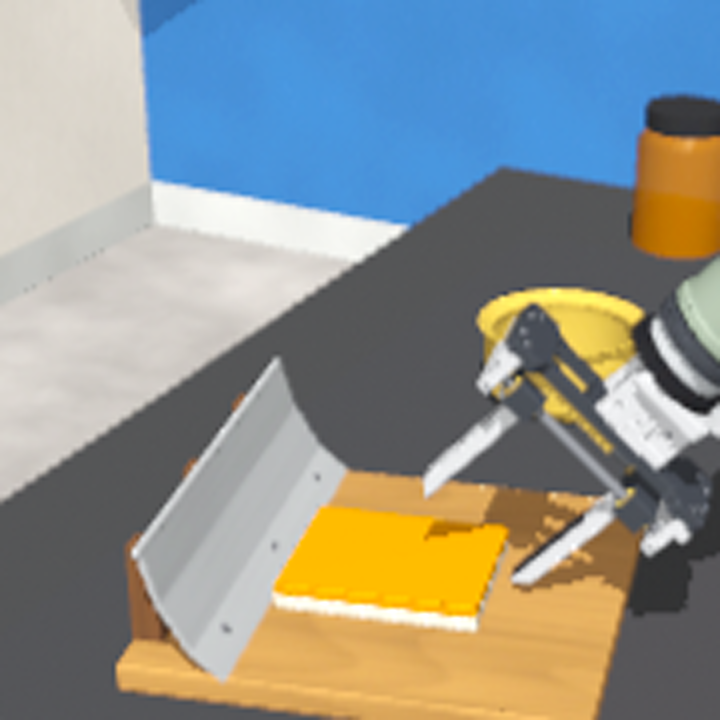

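View pics/t21.png

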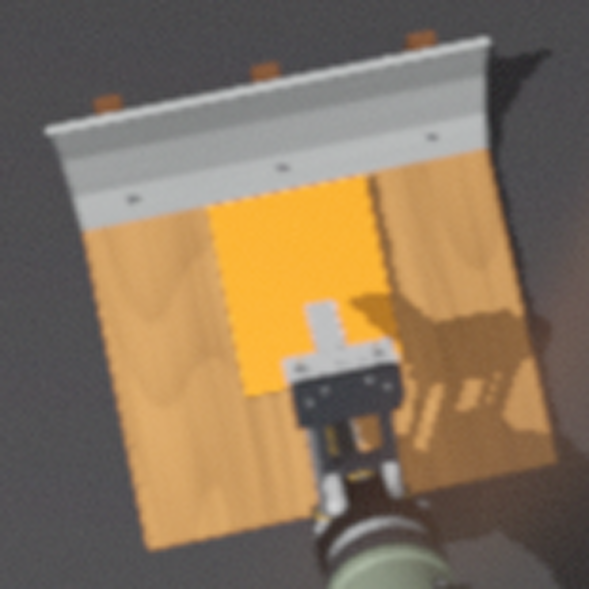

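The slab lies flat, amber side up. Its far edge runs (210,207) to (372,175) in the crop, right at the foot line. I measure it and retreat up and back.

>>> arm_command(
  targets=[
    [[0, 0, -20, 0, 0, 0, 0.85], [0, 0, -30, 0, 0, 0, 0.85], [0, 0, -30, 0, 0, 0, 0.85], [20, 0, -20, 0, 0, 0, 0.85], [20, 0, -20, 0, 0, 0, 0.85], [0, 0, 0, 0, 0, 0, 0.85]],
  ],
)

```text
time_s: 22.65
tool_pos: [0.3218, -0.0704, 0.3275]
ee_rot: [-2.83, -0.328, -1.134]
wrist_force: [0.6, -1.2, 0.1]
opening: 0.0801
```

```bash
python3 look.py s22.png;python3 -c "
from h import *
snap('top','t22.png',(195,115,350,270),3.8);snap('top','t22f.png')"
```

```text
t 22.65 q [-0.747, -0.486, 2.394, 0.798, 0.913, -1.38] F [ 0.6 -1.2  0.1] op 80.1
tcpB [-233.7   -4.4  327.5] tipB [-96.4  -6.4 183.4] x [0.724 0.004 0.69 ] y [-0.004 -1.     0.01 ] z [ 0.69  -0.01  -0.724]
C [-21.3  -7.5 104.5] lowtip [-125.4   -6.6  155.8] outer [-134.5   -6.6  147.2] uptip [-67.4  -6.2 211.1]
```

View pics/t22.png

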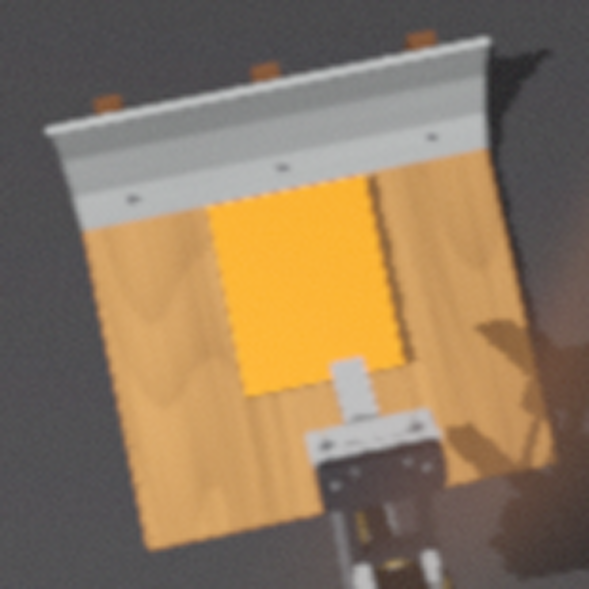

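View pics/t22f.png

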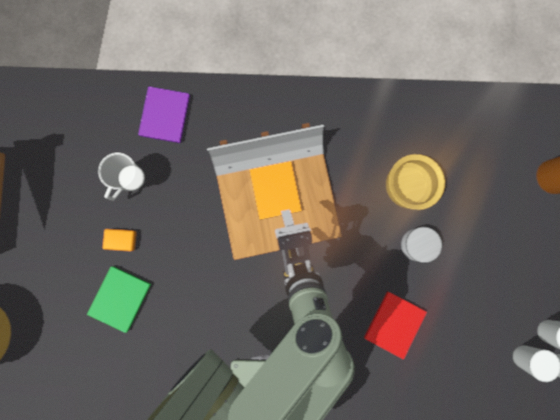

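View pics/s22.png

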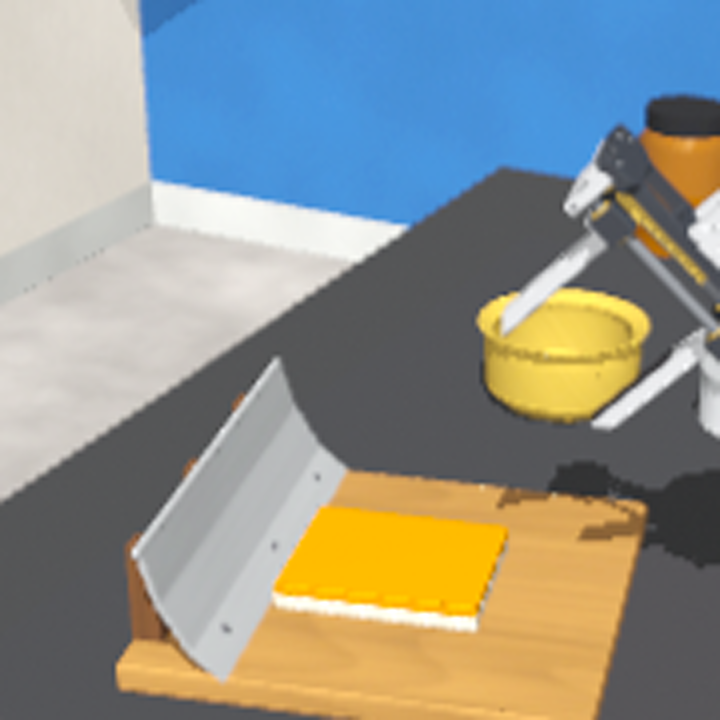

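The neighbouring things are at the same pixels as at the start, and the slab's four crop corners are (207,207), (370,175), (407,361) and (246,396). I work out its final pose from those.

```bash
python3 - <<'E'
from h import *
f=lambda u,v,z:toB(ray("top",194.5+(u+.5)/3.8,114.5+(v+.5)/3.8,z))
S=np.array([f(*p,.038) for p in [(207,207),(370,175),(407,361),(246,396)]])
print(S.round(1),S.mean(0).round(1),"rel foot",S.mean(0)[0]-80)
for a,b in((3,0),(2,1)):
    e=S[b]-S[a];print(np.degrees(np.arctan2(e[1],e[0])))
p,d=optics.camera("top");c=optics.get_calibration("top");r=R.from_rotvec(c["orientation"]).as_matrix()
print(c["position"]);Z=[]
for u,v in [(265,175),(285,172),(270,200),(272,187),(258,180),(293,205)]:
    x=np.linalg.inv(c["intrinsics"])@[u,v,1]*d[v,u];Z.append((r@x+c["position"])[2])
print(np.round(Z,4))
E
```

```text
[[ 75.2  58.7  38. ]
 [ 74.4 -60.1  38. ]
 [-61.7 -58.   38. ]
 [-62.8  58.8  38. ]] [ 6.3 -0.1 38. ] rel foot -73.71778867726469
-0.008767684317212417
-0.9123315818510559
[0.40348937 0.00454311 1.12376453]
[0.0405 0.0347 0.0373 0.0374 0.0384 0.0334]
```

```bash
python3 -c "
from h import *
st();env.job_done();st()"
```

```text
t 22.85 q [-0.746, -0.476, 2.403, 0.798, 0.911, -1.383] F [0.3 1.1 0.2] op 79.9
tcpB [-235.1   -1.9  320.2] tipB [-99.3  -1.8 174.7] x [ 0.731 -0.003  0.682] y [-0.002 -1.    -0.002] z [ 0.682  0.001 -0.731]
the job is handed in; nothing more can be done
the job is handed in; nothing more can be done
```

The slab now lies amber side up on the wood, against the foot of the steel back, and I handed the job in at 22.9 s. I pushed it up the back with two spread fingers until it leaned there at about 59°. Then I gripped its free top edge and turned it past vertical. I opened the gripper slowly so it rested on the lower finger, and eased that finger out until it was flat.

**Last checks:**
- **Position:** its centre is about 74 mm in front of the foot (allowed 62 to 85 mm) and on the centre line to within a few millimetres.
- **Square and flat:** it is within about 1° of square. It looks flat in both views, but the depth readings at six points scattered by several millimetres (33 to 41 mm against the expected 38), so they could not confirm the tilt.
- **Other things:** the pot, jug, soap bar and tin appear at their starting places in the top view, and the arm was clear of everything.
- **Camera disagreement:** the side camera read about 4 mm off from the top camera along the board. I used the top camera's values.

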